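# Fetch the calibration weight from behind the bottles

### The arm

A 7-joint arm with a two-finger parallel gripper is mounted at the origin on a cart in front of the work surface, level with it; the furniture and walls round the work are solid. World frame = base frame: x ahead of the robot, y to its left, z up, the work surface at z = 0. Lengths are in m, angles in degrees, forces in N, time in s.
With the tool pointing down it reaches from about 0.425 to 0.875 m from the base axis. Payload 9.9 kg.
Tool frame: the origin (TCP) lies midway between the tips of the shut fingers; the grasp point (between the pads) lies r.grip_point_offset behind it (r.grip_point_offset is the distance from the TCP to the grasp point, in m); z points along the fingers, y is the direction in which the jaws open and shut (so a half turn about z gives the same grasp; the last joint's range is limited). The gripper opens to 85 mm and grips with 20 to 120 N. Pads are 22 mm wide; open, the fingers measure 114 mm over their backs; the gripper's body (76 mm by 85 mm) begins 54 mm behind the grasp point. The pads swing forward as they close: fully open they stand 13 mm farther back than shut.
Start: joints at [71.975, 32.985, 1.427, 82.34, -0.859, 64.687, -3.237], TCP at [0.154, -0.657, 0.207] pointing down, gripper open.
Joint ranges: [-157.87, 157.87], [-19.46, 123.44], [-87.15, 90], [11.01, 140.99], [-62.26, 242.26], [9.8, 113.94], [-161.44, 161.44]. Speed limits (degrees/s): [127.2, 127.2, 172.46, 172.46, 180, 180, 180].

### API

Orientations are given as [roll, pitch, yaw] about the fixed x, y, z axes, in that order (R = Rz(yaw) Ry(pitch) Rx(roll)).
In Python, from station import r gives the robot as it stands.
- The arm moves only by the tool carry_out, never from a script. Its argument "steps" is a list of rows, each an object with "offset": the shift along the tool's x, y, z each as a share of 0.4 m, from -1 to 1, a list of three; "turn": the turn about the tool's z as a share of pi rad, from -1 to 1. In form: [{"offset": [x, y, z], "turn": turn}, ...]. A call has 1 to 5 rows; each row shifts and turns the commanded pose from where the row before left it, along the tool's axes as they then stand; what a row does not reach is not made up. A row lasts 1/10 s, in which the tool goes at most 50 mm and 8.59 degrees, less where a joint would pass 70% of its speed; a pose out of reach is approached as far as the arm can. A call with a number of a shift or a turn outside -1 to 1 is refused whole. A call with a gripper value outside its range is refused whole. "grip" is the opening, from -1 (shut) to 1 (fully open), set as the call begins (left out, the last holds). The fingers move at their own pace and stop on an object; "squeeze" is the grip in N (left out, the last holds). Time passes only in rows, so rows that do not move let the fingers close. It gives the time, the measured TCP pose, the force and the opening at its end, in the units of the state.
- r.get_obs(): the state, without advancing time (a new reading comes with each control period).
- r.snapshot(name): name is "side" or "top"; returns (picture, depth): 400x640x3 uint8, red, green, blue; 400x640 float32, m along the optical axis (not along the pixel's ray), 0 where there is no reading.
- r.camera_info(name): a dict with "fx", "fy", "cx", "cy" (pixels), "k1" (the pictures are not rectified: a ray, as slopes to the right and down, at radius r is drawn at 1 + k1 r^2 times it, then the intrinsics apply), "R" (3x3) and "t" (3): a world point X has camera coordinates R X + t. Camera axes: x right, y down, z forward; pixel columns grow to the right and rows downward; lengths in m; the calibration is good to about 2 mm. A picture is of the moment at which its call begins. camera_info takes no time and is no camera call.
- r.close_job(): hands the job in, once; it reports no verdict.
The state is a dict: "time": time; "q": joint angles; "qvel": joint speeds; "joint_torque": joint torques, N m; "eef_pos": TCP position; "ee_rot": TCP orientation; "contact_force": force on the tool from outside, world axes, zero at the start; "torque": the same for the moment, N m; "gripper_width": finger opening in m.
Only numpy, scipy, OpenCV 4.12 (cv2) and the standard library are available. Lean on these libraries where they do the work, as an engineer would, in place of code of your own. Each camera call takes 0.05 s, during which the arm holds its last target.

### The job

The brass calibration weight stands in the wooden rack behind two bottles. First stand both bottles in the dark metal side tray, then take the weight out and stand it in the middle of the bench scale's round plate, and then put each bottle back where it stood in the rack. Keep bottles and weight upright and leave the conical flask and the flat glass dish alone.

Things in the scene. Friction and masses are not known exactly. Their poses are not given: they have to be found in the camera images.
- white_bottle_center (a point): centre of the clear sample bottle with the white screw cap (52 mm diameter, 103 mm high, 120 g; straight-sided from its foot to 60 mm, above that narrower); the point is on its axis, 51.5 mm above its underside; z points up. At the start it stands in one of the two front bays of the rack.
- brown_bottle_center (a point): centre of the brown open-necked bottle (56 mm diameter, 115 mm high, 190 g; straight-sided from its foot to 70 mm, above that narrower); the point is on its axis, 57.5 mm above its underside; z points up. At the start it stands in the other front bay of the rack.
- weight_center (a point): centre of the brass calibration weight (round body 40 mm in diameter and 35 mm high, above it a 16 mm neck and a 24 mm knob, 54 mm high in all, 400 g); the point is on its axis, 27 mm above its underside; z points up. At the start it stands in the back of the rack, close behind the two bottles, between them.
- rack: fixed wooden bottle rack, 150 mm (its x, front to back) by 170 mm (its y); the origin is the centre of its underside; at yaw 0 its +x points away from the robot. Bottles stand at the front (near x = -32, y = +41 and -41 mm), the weight at the back (near x = +20, y = 0). Floor 6 mm thick; fence 6 mm thick and 30 mm high at the back and both sides, lip 12 mm high at the front; a divider 6 mm thick and 18 mm high along y = 0 parts the front 70 mm into two bays, each 76 mm wide.
- side_tray: fixed shallow dark metal tray, 154 mm (its x, away from the robot at yaw 0) by 88 mm (its y), floor 6 mm thick, rim 6 mm thick and 16 mm high; the origin is the centre of its underside. Both bottles fit one behind the other along its x, some 38 mm either side of its middle. It stands to the left or to the right of the rack.
- plate (a point): centre of the top of the bench scale's round steel plate (88 mm in diameter, its top 34 mm above the bench); x and y along the scale's sides. The fixed scale is a grey box 130 mm (x) by 100 mm (y), 25 mm high beside the plate, display and two keys at its front. It stands on the other side of the rack.
- conical_flask: small clear conical flask, 71 mm in diameter at the foot, 105 mm high, loose; the origin is the centre of its underside. It stands behind the work and must not be disturbed.
- dish: flat clear lidded glass dish, 67 mm in diameter, 12 mm high, loose; the origin is the centre of its underside. It lies in front of the work, near the robot, and must not be disturbed.
There are look-alikes about, which are no part of the job. What is shaped like the part that bears brown_bottle_center but turquoise is not meant.

How it is judged (in metres and radians):
On the way, in this order (a step that is already met when the one before it is completed fails the run):
1. both bottles stand released and upright in the side tray, the weight still in its place in the rack (x of white_bottle_center in the frame of side_tray between -0.055 and 0.055 m and y of white_bottle_center in the frame of side_tray between -0.022 and 0.022 m and z of white_bottle_center in the frame of side_tray between 0.0515 and 0.0635 m and angle between each of white_bottle_center, brown_bottle_center's own z axis and vertical below 0.1 rad and x of brown_bottle_center in the frame of side_tray between -0.055 and 0.055 m and y of brown_bottle_center in the frame of side_tray between -0.022 and 0.022 m and z of brown_bottle_center in the frame of side_tray between 0.0575 and 0.0695 m and contact force between the fingers and white_bottle below 0.05 N and contact force between the fingers and brown_bottle below 0.05 N and contact force between the fingers and weight below 0.05 N and distance of weight_center from where it was at the start of the episode below 0.02 m), for 0.2 s.
2. the weight stands released in the middle of the scale plate, both bottles still in the side tray (horizontal distance between weight_center and plate below 0.02 m and z of weight_center in the frame of plate between 0.022 and 0.032 m and angle between each of weight_center, white_bottle_center, brown_bottle_center's own z axis and vertical below 0.1 rad and x of white_bottle_center in the frame of side_tray between -0.055 and 0.055 m and y of white_bottle_center in the frame of side_tray between -0.022 and 0.022 m and z of white_bottle_center in the frame of side_tray between 0.0515 and 0.0635 m and x of brown_bottle_center in the frame of side_tray between -0.055 and 0.055 m and y of brown_bottle_center in the frame of side_tray between -0.022 and 0.022 m and z of brown_bottle_center in the frame of side_tray between 0.0575 and 0.0695 m and contact force between the fingers and white_bottle below 0.05 N and contact force between the fingers and brown_bottle below 0.05 N and contact force between the fingers and weight below 0.05 N), for 0.2 s.
At the end, for the whole second after the job is handed in: The weight stands upright on the scale plate within 20 mm of its centre; each bottle stands upright in the rack within 15 mm of where it stood at the start; all three released and at rest (horizontal distance between weight_center and plate below 0.02 m and z of weight_center in the frame of plate between 0.022 and 0.032 m and angle between each of weight_center, white_bottle_center, brown_bottle_center's own z axis and vertical below 0.1 rad and contact force between the fingers and white_bottle below 0.05 N and contact force between the fingers and brown_bottle below 0.05 N and contact force between the fingers and weight below 0.05 N and distance of each of white_bottle_center, brown_bottle_center from where it was at the start of the episode below 0.015 m and linear speed of each of white_bottle, brown_bottle, weight below 0.02 m/s); the robot touches nothing.
It fails at once if a bottle or the weight is tipped by more than 0.5 rad (angle between any of white_bottle_center, brown_bottle_center, weight_center's own z axis and vertical above 0.5 rad).
It fails at once if the conical flask or the flat dish is moved by more than 30 mm (distance of any of conical_flask, dish from where it was at the start of the episode above 0.03 m).
It also fails if it takes over 141 s, if anything falls off the work surface, if the arm or the gripper's body presses on something with over 40 N, if the wrist force passes 120 N, or if a joint passes its speed limit or range.

## Working session

There is one attempt and no reset: what is moved stays moved. The work goes in short steps, Python scripts to look and compute and a tool call to move; the robot and the scene stay as the last step left them, time stands still between calls to the robot, and variables do not carry over. Pictures are saved under pics/ and viewed, and the job is handed in when it is done.

Besides the shell and the picture viewer there is one more tool, called after ">>>" as a command line: name --argument value ..., lists and objects as JSON in quotes. carry_out: Moves the arm, as the interface text tells. Shift numbers are shares of 0.4 m and turn numbers shares of pi rad, none past 1 either way. Its arguments: {"type":"object","properties":{"steps":{"type":"array"},"grip":{"type":"number"},"squeeze":{"type":"number"}},"required":["steps"]}

```bash
ls; mkdir -p pics; python3 - <<'E'
from station import r
import cv2,numpy as np
for n in ("side","top"):
    p,d=r.snapshot(n); cv2.imwrite(f"pics/{n}0.png",p[:,:,::-1]); np.savez(f"pics/{n}0.npz",p=p,d=d)
    print(n,r.camera_info(n), (d>0).mean())
print(r.get_obs(), r.grip_point_offset)
E
```

```text
pics
side {'fx': 370.53513656384325, 'fy': 370.53513656384325, 'cx': 324.55411944874595, 'cy': 201.84931751345098, 'k1': -0.03453396494388359, 'R': array([[-0.97219768, -0.2333416 , -0.01957964],
       [-0.0870378 ,  0.43772518, -0.89488608],
       [ 0.21738465, -0.868302  , -0.44586494]]), 't': array([0.54578869, 0.03440811, 0.96047213])} 0.9961171875
top {'fx': 412.4776746624888, 'fy': 412.4776746624888, 'cx': 317.35509041770257, 'cy': 204.16015903595044, 'k1': -0.00365574569872702, 'R': array([[ 0.02139281, -0.99976169,  0.00434882],
       [-0.99385058, -0.02173861, -0.10857467],
       [ 0.10864333, -0.00199936, -0.99407878]]), 't': array([0.17844395, 0.56141312, 0.98708746])} 0.99591796875
{'time': 0.1, 'q': array([71.97555414, 33.02688269,  1.42418408, 82.38187785, -0.86111093,
       64.68642995, -3.23618376]), 'qvel': array([ 0.00707442, -0.14778039, -0.03917531, -0.17162255, -0.06329332,
        0.00488635,  0.09647408]), 'joint_torque': array([ 7.36762653e-03, -7.67296243e+01,  2.25933529e+00, -2.86602312e+01,
        1.62502873e-02,  8.60466360e-03,  8.22924193e-06]), 'eef_pos': array([ 0.1543091 , -0.65666861,  0.2061388 ]), 'ee_rot': array([-1.79915433e+02,  3.07094585e-03,  1.32247769e+01]), 'contact_force': array([0.25980106, 0.92980961, 0.46344037]), 'torque': array([-0.03533478,  0.01139526, -0.01635284]), 'gripper_width': 0.08502508346696376} 0.0187
```

View pics/side0.png

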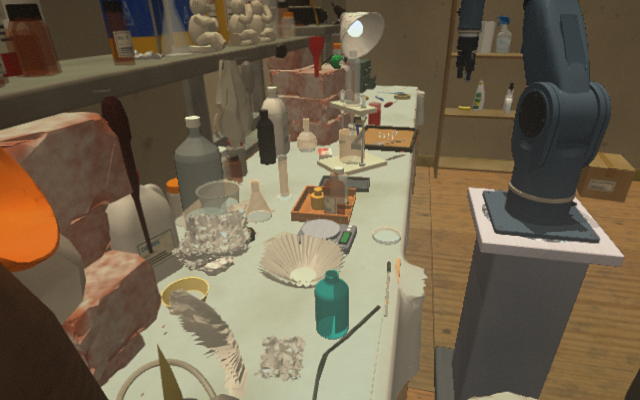

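View pics/top0.png

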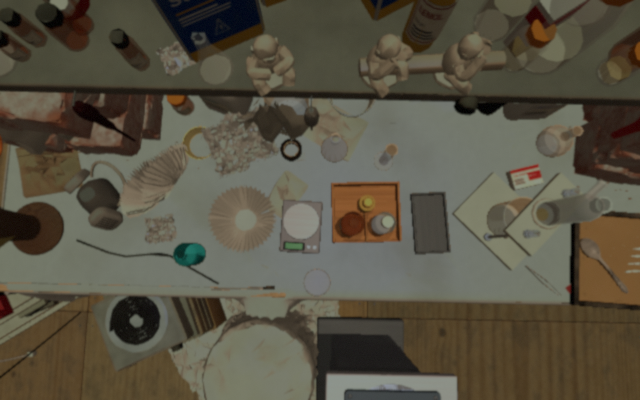

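The white bottle (381,224), brown bottle (351,226) and weight (367,203) are in the rack in the top view. The tray is at (430,222), the scale at (301,222), the dish at (317,282), and the flask at about (335,147). The teal bottle at (189,254) is a look-alike. Here is a closer crop.

```bash
cat > h.py <<'E'
import cv2,numpy as np
from station import r
def cam(n):
    c=r.camera_info(n); K=np.array([[c['fx'],0,c['cx']],[0,c['fy'],c['cy']],[0,0,1.]])
    return K,np.array([c['k1'],0,0,0,0.]),np.array(c['R']),np.array(c['t'])
def rays(n,uv):
    K,D,R,t=cam(n)
    uv=np.asarray(uv,float).reshape(-1,1,2)
    s=cv2.undistortPoints(uv,K,D).reshape(-1,2)
    return np.c_[s,np.ones(len(s))]
def at_depth(n,uv,d):
    K,D,R,t=cam(n); s=rays(n,uv)
    return (s*np.asarray(d)[:,None]-t)@R
def at_z(n,uv,z):
    K,D,R,t=cam(n); s=rays(n,uv)@R; C=-R.T@t
    k=(z-C[2])/s[:,2]; return C+s*k[:,None]
def proj(n,X):
    K,D,R,t=cam(n)
    return cv2.projectPoints(np.asarray(X,float).reshape(-1,1,3),cv2.Rodrigues(R)[0],t.reshape(3,1),K,D)[0].reshape(-1,2)
def cloud(n,d):
    v,u=np.mgrid[0:400,0:640]; uv=np.c_[u.ravel(),v.ravel()]
    return at_depth(n,uv,d.ravel()).reshape(400,640,3)
def crop(p,u0,v0,u1,v1,s,name):
    cv2.imwrite(name,cv2.resize(p[v0:v1,u0:u1,::-1],None,fx=s,fy=s,interpolation=cv2.INTER_CUBIC))
E
python3 - <<'E'
from h import *
a=np.load('pics/top0.npz'); b=np.load('pics/side0.npz')
crop(a['p'],270,130,470,280,4,'pics/t0c.png'); crop(b['p'],270,150,400,260,6,'pics/s0c.png')
X=cloud('top',a['d'])
for nm,uv in dict(white=(381,224),brown=(351,226),weight=(367,203),plate=(301,222),tray=(430,222),dish=(317,282),flask=(335,147),teal=(189,254),bench=(345,270)).items(): print(nm,X[uv[1],uv[0]].round(4))
E
```

```text
white [0.5076 0.0436 0.0957]
brown [0.5004 0.1142 0.1162]
weight [0.5599 0.0714 0.0572]
plate [0.5122 0.2295 0.0357]
tray [ 0.5212 -0.0943  0.0047]
dish [0.3668 0.1873 0.0119]
flask [0.6919 0.1512 0.0717]
teal [0.4299 0.4794 0.098 ]
bench [0.3969 0.118  0.0009]
```

View pics/t0c.png

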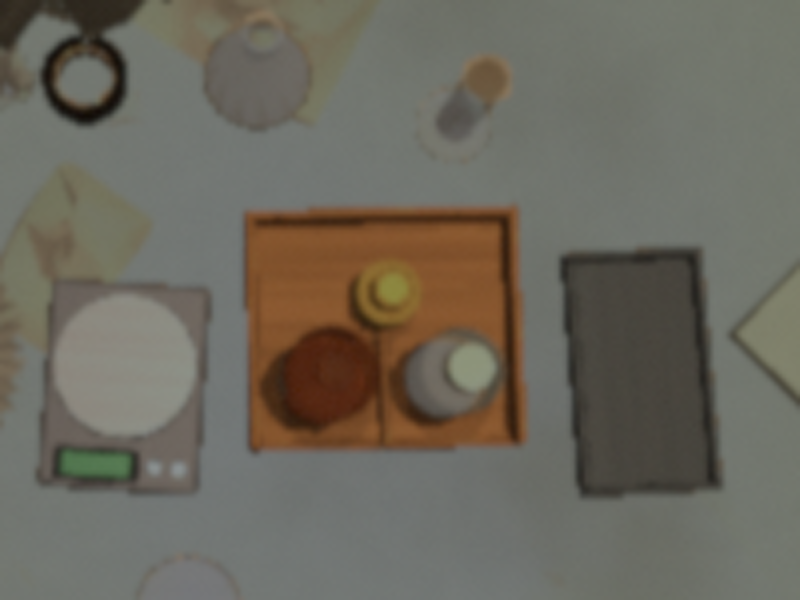

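View pics/s0c.png

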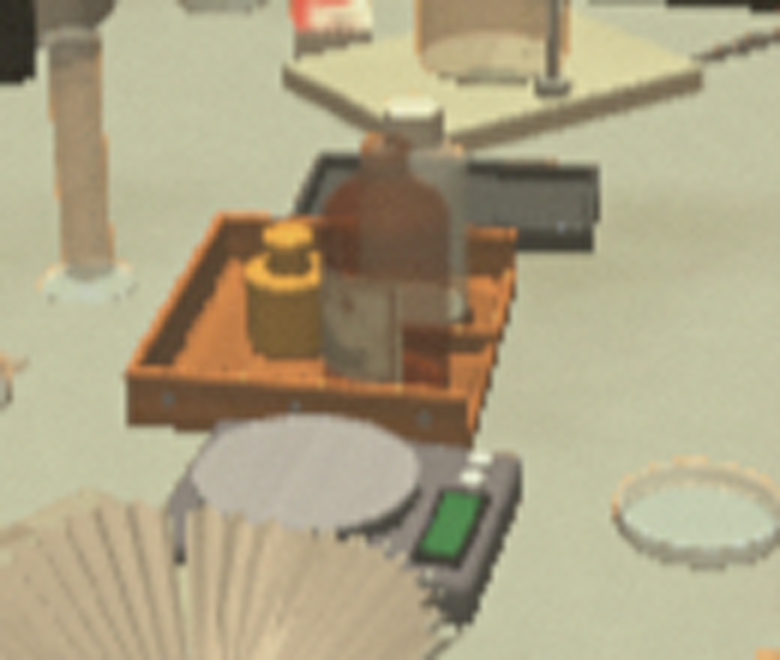

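```bash
cat > m.py <<'E'
from h import *
f=lambda u,v:((u+.5)/4-.5+270,(v+.5)/4-.5+130)
g=lambda u,v:((u+.5)/6-.5+270,(v+.5)/6-.5+150)
T=lambda pts,z:at_z('top',[f(*p) for p in pts],z).round(4)
S=lambda pts,z:at_z('side',[g(*p) for p in pts],z).round(4)
if __name__=="__main__":
    print('cap',T([(471,367)],.109),S([(414,108)],.109))
    print('brown',T([(342,371)],.121),S([(388,146)],.121))
    print('knob',T([(390,290)],.060),S([(289,236)],.060))
    print('plate',T([(125,365)],.034),S([(306,471)],.034))
    print('rack back',T([(247,212),(518,208)],.030),'front',T([(252,450),(524,444)],.012))
    print('rack side',S([(127,378),(220,217)],.030))
    print('tray',T([(562,257),(701,251),(720,488),(583,494)],.016),S([(598,168),(322,157)],.016))
    print('dish',T([(188,600)],.012),S([(700,510)],.012))
E
python3 m.py
```

```text
cap [[0.5131 0.0313 0.109 ]] [[0.5118 0.0365 0.109 ]]
brown [[0.5084 0.1055 0.121 ]] [[0.5075 0.1111 0.121 ]]
knob [[0.5617 0.0715 0.06  ]] [[0.5605 0.0766 0.06  ]]
plate [[0.515 0.23  0.034]] [[0.5145 0.2317 0.034 ]]
rack back [[ 0.6119  0.1569  0.03  ]
 [ 0.6182 -0.0113  0.03  ]] front [[ 0.4653  0.1505  0.012 ]
 [ 0.4727 -0.0187  0.012 ]]
rack side [[ 0.6088  0.1657  0.03  ]
 [ 0.6164 -0.0022  0.03  ]]
tray [[ 0.59   -0.0418  0.016 ]
 [ 0.5958 -0.1292  0.016 ]
 [ 0.448  -0.1392  0.016 ]
 [ 0.4425 -0.0543  0.016 ]] [[ 0.448  -0.1312  0.016 ]
 [ 0.5938 -0.1186  0.016 ]]
dish [[0.3725 0.1883 0.012 ]] [[0.3661 0.1938 0.012 ]]
```

```bash
python3 - <<'E'
from h import *
from scipy.optimize import least_squares
for n in('top','side'):
    X=cloud(n,np.load(f'pics/{n}0.npz')['d']).reshape(-1,3)
    def sel(c,rad,z0,z1):
        return X[(np.hypot(X[:,0]-c[0],X[:,1]-c[1])<rad)&(X[:,2]>z0)&(X[:,2]<z1)]
    def fit(P,R):
        s=least_squares(lambda c:np.hypot(P[:,0]-c[0],P[:,1]-c[1])-R,P[:,:2].mean(0),loss='soft_l1',f_scale=.002); return s.x.round(4),len(P),np.abs(s.fun).mean().round(4)
    print(n)
    for nm,c,R,z0,z1 in(('white',(.512,.032),.026,.012,.06),('brown',(.508,.108),.028,.012,.07),('weight',(.562,.0715),.02,.01,.035)):
        P=sel(c,R+.012,z0,z1)
        if len(P)>8: print(nm,fit(P,R))
    for nm,c,z0,z1,rad in(('cap',(.512,.032),.1,.12,.03),('neck',(.508,.108),.113,.13,.03),('knob',(.562,.0715),.052,.07,.03),('plate',(.515,.23),.031,.04,.06)):
        P=sel(c,rad,z0,z1)
        if len(P): print(nm,len(P),P.mean(0).round(4),P.min(0).round(4),P.max(0).round(4))
    for z in [(.46,.05),(.4,.05),(.4,-.05),(.65,0)]:
        P=sel(z,.01,-.02,.02); print('bench',z,P[:,2].mean().round(4) if len(P) else None)
E
```

```text
top
white (array([0.513 , 0.0314]), 72, np.float64(0.0026))
brown (array([0.5052, 0.1029]), 56, np.float64(0.0041))
weight (array([0.56 , 0.069]), 33, np.float64(0.003))
cap 119 [0.5124 0.0313 0.1091] [0.5001 0.0182 0.1018] [0.5255 0.0437 0.1141]
neck 30 [0.5082 0.1074 0.1203] [0.4979 0.0966 0.1156] [0.5184 0.1171 0.1235]
knob 80 [0.5616 0.0703 0.0589] [0.5503 0.0594 0.0522] [0.5721 0.0813 0.063 ]
plate 960 [0.5141 0.2298 0.0344] [0.4561 0.1878 0.031 ] [0.5567 0.2716 0.04  ]
bench (0.46, 0.05) 0.0035
bench (0.4, 0.05) 0.0027
bench (0.4, -0.05) 0.0037
bench (0.65, 0) 0.0029
side
white (array([0.5143, 0.0301]), 47, np.float64(0.0005))
brown (array([0.5105, 0.1065]), 381, np.float64(0.0009))
weight (array([0.5639, 0.0681]), 95, np.float64(0.0013))
cap 58 [0.5123 0.0357 0.1067] [0.5005 0.018  0.1006] [0.526  0.0451 0.11  ]
neck 44 [0.5101 0.108  0.118 ] [0.5    0.0935 0.1141] [0.5196 0.1184 0.1217]
knob 38 [0.5625 0.074  0.0583] [0.5522 0.0619 0.0539] [0.5753 0.083  0.0607]
plate 569 [0.5147 0.2305 0.0337] [0.4723 0.184  0.0311] [0.5587 0.272  0.0362]
bench (0.46, 0.05) 0.0028
bench (0.4, 0.05) 0.0024
bench (0.4, -0.05) 0.0036
bench (0.65, 0) 0.0025
```

```bash
python3 - <<'E'
from h import *
A=[]
for n in('top','side'):
    A.append(cloud(n,np.load(f'pics/{n}0.npz')['d']).reshape(-1,3))
X=np.vstack(A); X=X[X[:,2]<0.7]
xs=np.arange(.1,.85,.05); ys=np.arange(.4,-.8,-.05)
print('max z cm; cols x from .10'); print('      ',*[f'{x:4.2f}' for x in xs])
for y in ys:
    row=[]
    for x in xs:
        P=X[(X[:,0]>=x)&(X[:,0]<x+.05)&(X[:,1]>=y)&(X[:,1]<y+.05)]
        row.append(f'{100*P[:,2].max():4.0f}' if len(P) else '   .')
    print(f'{y:6.2f}',*row)
E
```

```text
max z cm; cols x from .10
       0.10 0.15 0.20 0.25 0.30 0.35 0.40 0.45 0.50 0.55 0.60 0.65 0.70 0.75 0.80
  0.40  -41  -43    .    .    1    1    5    6    6    6   10   42   50   51   42
  0.35  -41  -43    .   -1    1    1    6    5    2    6   10   44   59   56   42
  0.30  -42  -43    .   -1    1    1    6    6    6    6   10   47   52   56   22
  0.25  -43  -44  -77   -1    1    1    3    5    6    4    2   48   52   52   44
  0.20  -44  -61  -76   -5    2    2    3    4    4    4    2   47   49   42   42
  0.15    1  -69  -75    .    2    2    3    4    4    3    3   42   42   42   42
  0.10    2  -69  -76    .    1    1    1   12   12    3    3   50   52   43   52
  0.05    2  -69  -77    .    1    1    1   11   12    6    3   51   52   55   52
  0.00    2  -69  -79  -80    1    1    1   10   11    4    3   42   51   56   51
 -0.05    2  -69  -78  -79    1    1    1    3    3    3    3   50   52   49   50
 -0.10    2  -69  -79  -80    1    1    2    2    2    2    1   42   51   53   50
 -0.15    2  -69  -79    .    1    1    2    2    2    2    1   42   60   58   52
 -0.20  
[... 357 characters left out ...]
   1    2    .    1   45   51   51   53   23
 -0.45  -79  -79  -79    .    3    3    3    3    3    .   45   53   53   53    1
 -0.50  -78  -79  -79    .    2    2    2    2   48   47   45   51   53   53   29
 -0.55  -79  -79  -79    .    3    2    2   49   49   49   47   50   51   36   36
 -0.60   35   34  -79    .    3    2    1   48   49   49   49   47   51   45   29
 -0.65   52   53  -79    .    2    1    1   46   48   49   51   52   29   45    .
 -0.70   45   52   49    .    2    1    2    1    2    .   51   53   29   45    .
 -0.75  -79   35  -79    .    2    2    2    2    2    .    5    .   29   34    .
 -0.80  -79  -79  -79    .    .    2    2   10   10    2   30   30   33   29    .
```

```bash
cat > plan.py <<'E'
# usage: plan.py x,y,z,yaw ...   (prints rows from the present pose)
import sys,json,numpy as np
from station import r
o=r.get_obs(); p=np.array(o['eef_pos'],float); yaw=float(o['ee_rot'][2])
print('t',round(o['time'],2),'pos',p.round(4),'rot',np.round(o['ee_rot'],2),'q1',o['q'][0].round(1),'q7',o['q'][6].round(1),'w',round(o['gripper_width'],4))
rows=[]
for a in sys.argv[1:]:
    s=a.split(':'); mx=float(s[1]) if len(s)>1 else .048
    T=np.array([float(v) for v in s[0].split(',')])
    while True:
        d=T[:3]-p; dy=(T[3]-yaw+180)%360-180
        n=int(np.ceil(max(np.linalg.norm(d)/mx,abs(dy)/8.3)-1e-6))
        if np.linalg.norm(d)<.0004 and abs(dy)<.3: break
        n=max(n,1); c,s_=np.cos(np.radians(yaw)),np.sin(np.radians(yaw))
        R=np.array([[c,s_,0],[s_,-c,0],[0,0,-1]])
        off=np.round(R.T@d/n/.4,3); tu=round(-dy/n/180,3)
        rows.append({"offset":off.tolist(),"turn":tu}); p=p+R@off*.4; yaw-=tu*180
        if n==1: break
    rows.append('-- at '+str(p.round(4))+' yaw '+str(round(yaw,1)))
k=0
for w in rows:
    if isinstance(w,str): print(w); continue
    if k%5==0: print()
    k+=1; print(json.dumps(w)+',')
E
python3 plan.py .17,-.60,.31,13.2 .19,-.41,.31,35 .33,-.30,.31,48
```

```text
t 0.1 pos [ 0.1543 -0.6567  0.2061] rot [-179.92    0.     13.22] q1 72.0 q7 -3.2 w 0.085

{"offset": [0.024, -0.043, -0.087], "turn": 0.0},
{"offset": [0.023, -0.043, -0.086], "turn": 0.0},
{"offset": [0.024, -0.043, -0.087], "turn": 0.0},
-- at [ 0.1702 -0.5999  0.3101] yaw 13.2
{"offset": [0.039, -0.113, 0.0], "turn": -0.03},
{"offset": [0.05, -0.108, 0.0], "turn": -0.03},

{"offset": [0.06, -0.104, 0.0], "turn": -0.03},
{"offset": [0.069, -0.097, 0.0], "turn": -0.031},
-- at [ 0.1901 -0.4099  0.3101] yaw 35.0
{"offset": [0.111, -0.006, 0.0], "turn": -0.018},
{"offset": [0.111, 0.0, 0.0], "turn": -0.018},
{"offset": [0.111, 0.006, 0.0], "turn": -0.018},

{"offset": [0.111, 0.013, 0.0], "turn": -0.018},
-- at [ 0.33   -0.2998  0.3101] yaw 48.0
```

>>> carry_out --steps '[{"offset":[0.024,-0.043,-0.087],"turn":0.0},{"offset":[0.023,-0.043,-0.086],"turn":0.0},{"offset":[0.024,-0.043,-0.087],"turn":0.0},{"offset":[0.039,-0.113,0.0],"turn":-0.03},{"offset":[0.05,-0.108,0.0],"turn":-0.03}]' --grip 0.7 --squeeze 30

```text
time: 0.6
eef_pos: [0.1805, -0.5045, 0.3112]
ee_rot: [179.9, 0.0, 24.2]
contact_force: [1.0, 0.1, -0.3]
gripper_width: 0.0726
```

>>> carry_out --steps '[{"offset":[0.06,-0.104,0.0],"turn":-0.03},{"offset":[0.069,-0.097,0.0],"turn":-0.031},{"offset":[0.111,-0.006,0.0],"turn":-0.018},{"offset":[0.111,0.0,0.0],"turn":-0.018},{"offset":[0.111,0.006,0.0],"turn":-0.018}]'

```text
time: 1.1
eef_pos: [0.2957, -0.3265, 0.3111]
ee_rot: [180.0, 0.0, 44.8]
contact_force: [0.7, -1.6, -0.5]
gripper_width: 0.0724
```

```bash
python3 plan.py .33,-.30,.31,48 .405,-.18,.31,65 .44,-.05,.3,80 .46,.03,.28,82
```

```text
t 1.1 pos [ 0.2957 -0.3265  0.3111] rot [1.7997e+02 1.0000e-02 4.4810e+01] q1 52.9 q7 -5.9 w 0.0724

{"offset": [0.108, 0.014, 0.003], "turn": -0.018},
-- at [ 0.3303 -0.3     0.3099] yaw 48.1
{"offset": [0.116, -0.021, -0.0], "turn": -0.031},
{"offset": [0.117, -0.009, -0.0], "turn": -0.032},
{"offset": [0.118, 0.003, -0.0], "turn": -0.031},
-- at [ 0.4049 -0.18    0.3099] yaw 65.0
{"offset": [0.111, -0.019, 0.008], "turn": -0.028},

{"offset": [0.112, -0.01, 0.008], "turn": -0.028},
{"offset": [0.112, 0.0, 0.009], "turn": -0.027},
-- at [ 0.4399 -0.0498  0.2999] yaw 79.9
{"offset": [0.103, 0.007, 0.025], "turn": -0.006},
{"offset": [0.102, 0.009, 0.025], "turn": -0.006},
-- at [0.4599 0.03   0.2799] yaw 82.1
```

>>> carry_out --steps '[{"offset":[0.108,0.014,0.003],"turn":-0.018},{"offset":[0.116,-0.021,0.0],"turn":-0.031},{"offset":[0.117,-0.009,0.0],"turn":-0.032},{"offset":[0.118,0.003,0.0],"turn":-0.031},{"offset":[0.111,-0.019,0.008],"turn":-0.028}]'

```text
time: 1.6
eef_pos: [0.418, -0.1364, 0.3065]
ee_rot: [180.0, -0.0, 70.2]
contact_force: [1.1, -0.4, -1.2]
gripper_width: 0.0723
```

>>> carry_out --steps '[{"offset":[0.112,-0.01,0.008],"turn":-0.028},{"offset":[0.112,0.0,0.009],"turn":-0.027},{"offset":[0.103,0.007,0.025],"turn":-0.006},{"offset":[0.102,0.009,0.025],"turn":-0.006}]'

```text
time: 2.0
eef_pos: [0.4598, 0.03, 0.2794]
ee_rot: [180.0, 0.0, 82.0]
contact_force: [0.1, -1.2, -0.5]
gripper_width: 0.0729
```

```bash
python3 plan.py .513,.0312,.17,80; python3 - <<'E'
from h import *
for n in ("side","top"):
    p,d=r.snapshot(n); np.savez(f"pics/{n}1.npz",p=p,d=d)
    if n=='side': crop(p,230,60,430,260,3,'pics/s1.png')
    else: crop(p,270,130,470,280,4,'pics/t1.png')
E
```

```text
t 2.0 pos [0.4598 0.03   0.2794] rot [179.98   0.    82.03] q1 18.6 q7 -27.2 w 0.0729

{"offset": [0.007, 0.044, 0.091], "turn": 0.004},
{"offset": [0.008, 0.044, 0.091], "turn": 0.004},
{"offset": [0.008, 0.043, 0.092], "turn": 0.003},
-- at [0.513  0.0312 0.1698] yaw 80.0
```

View pics/s1.png

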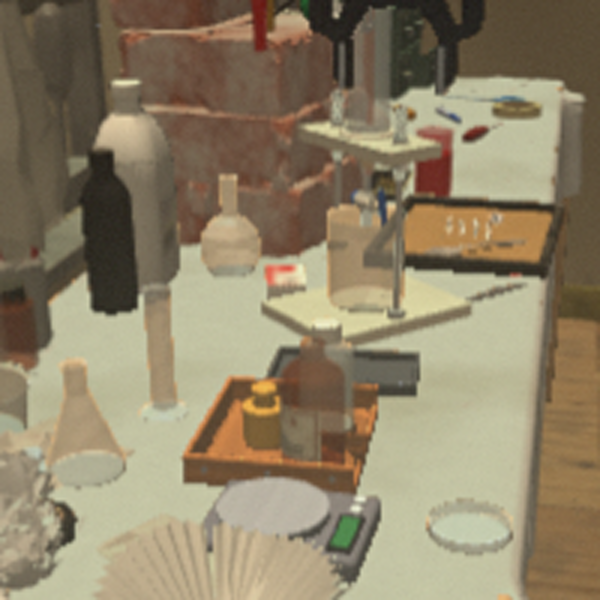

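View pics/t1.png

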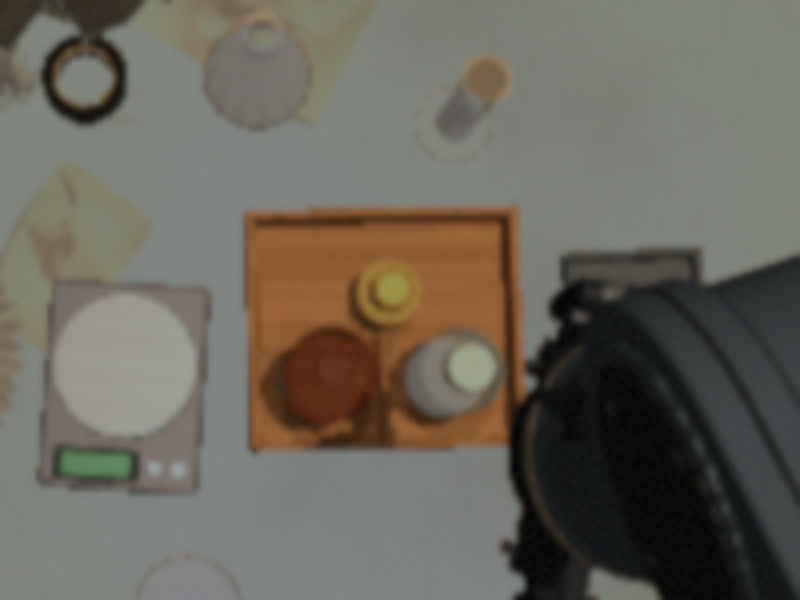

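```bash
python3 - <<'E'
from h import *
o=r.get_obs(); p=o['eef_pos']; y=np.radians(o['ee_rot'][2]); j=np.array([np.sin(y),-np.cos(y),0])
P=[p+s*j*.043+[0,0,.008] for s in(1,-1)]
q=proj('side',P); print(q, (q-[230,60]+.5)*3-.5)
q=proj('top',P); print(q)
b=np.load('pics/side1.npz')['p']; crop(b,320,60,400,110,9,'pics/s1f.png')
q=proj('side',P); print((q-[320,60]+.5)*9-.5)
E
```

```text
[[342.81438027  99.70078501]
 [376.73695354 101.63330404]] [[339.44314081 120.10235504]
 [441.21086063 125.89991211]]
[[405.70792259 220.81542367]
 [399.57620897 267.65027242]]
[[209.32942243 361.30706513]
 [514.6325819  378.69973634]]
```

View pics/s1f.png

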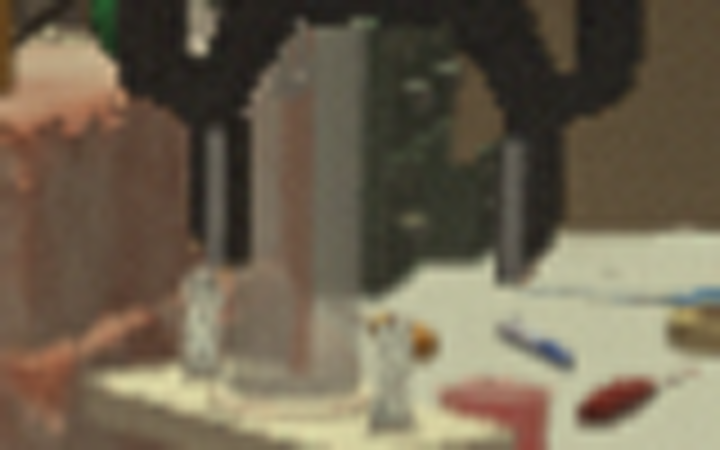

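```bash
python3 - <<'E'
from h import *
for n in('side','top'):
    a=np.load(f'pics/{n}1.npz'); b=np.load(f'pics/{n}0.npz')
    X=cloud(n,a['d']); m=(b['d']-a['d']>.05)&(a['d']>0)
    P=X[m]; m2=(np.abs(P[:,0]-.46)<.08)&(np.abs(P[:,1]-.03)<.08); Q=P[m2]
    print(n,len(Q),Q.min(0).round(3),Q.max(0).round(3))
    for z in np.arange(.27,.42,.01):
        s=Q[(Q[:,2]>z)&(Q[:,2]<z+.01)]
        if len(s): print(z.round(2),len(s),s.min(0).round(3)[:2],s.max(0).round(3)[:2],np.median(s[:,1]).round(3))
a=np.load('pics/side1.npz')['d']
for uv in[(343,85),(344,88),(376,88),(377,90)]: print(uv,at_depth('side',[uv],[a[uv[1],uv[0]]]).round(3))
E
```

```text
side 2979 [0.388 0.011 0.311] [0.527 0.076 0.506]
0.31 39 [0.41 0.02] [0.506 0.05 ] 0.037
0.32 62 [0.407 0.019] [0.507 0.051] 0.037
0.33 65 [0.407 0.021] [0.507 0.049] 0.038
0.34 64 [0.407 0.016] [0.507 0.048] 0.037
0.35 87 [0.393 0.015] [0.526 0.055] 0.038
0.36 160 [0.388 0.011] [0.526 0.053] 0.037
0.37 173 [0.388 0.011] [0.526 0.056] 0.041
0.38 211 [0.389 0.011] [0.526 0.054] 0.042
0.39 210 [0.389 0.015] [0.525 0.054] 0.043
0.4 269 [0.388 0.023] [0.525 0.055] 0.042
0.41 222 [0.388 0.014] [0.527 0.053] 0.04
top 27011 [ 0.38  -0.033  0.314] [0.526 0.098 0.759]
0.31 10 [0.412 0.039] [0.501 0.054] 0.05
0.32 13 [0.411 0.039] [0.506 0.054] 0.044
0.33 10 [0.417 0.042] [0.5   0.054] 0.044
0.34 7 [0.419 0.043] [0.501 0.054] 0.044
0.35 31 [0.401 0.034] [0.518 0.057] 0.052
0.36 160 [0.392 0.029] [0.526 0.06 ] 0.043
0.37 69 [0.393 0.04 ] [0.526 0.059] 0.051
0.38 58 [0.392 0.038] [0.526 0.058] 0.054
0.39 31 [0.392 0.04 ] [0.526 0.059] 0.053
0.4 66 [0.393 0.033] [0.526 0.059] 0.045
0.41 302 [0.389 0.021] [0.526 0.059] 0.043
(343, 85) [[0.5   0.036 0.323]]
(344, 88) [[0.497 0.039 0.317]]
(376, 88) [[0.419 0.048 0.32 ]]
(377, 90) [[0.416 0.05  0.316]]
```

>>> carry_out --steps '[{"offset":[0,0,0],"turn":0},{"offset":[0,0,0],"turn":0},{"offset":[0,0,0],"turn":0},{"offset":[0,0,0],"turn":0},{"offset":[0,0,0],"turn":0}]' --grip -1

```text
time: 2.6
eef_pos: [0.4597, 0.0276, 0.2799]
ee_rot: [180.0, 0.0, 81.9]
contact_force: [-0.6, -0.1, 0.1]
gripper_width: 0.0009
```

```bash
python3 - <<'E'
from h import *
print(r.get_obs()['gripper_width'],r.get_obs()['eef_pos'])
p,d=r.snapshot('side'); np.savez("pics/side2.npz",p=p,d=d); crop(p,320,30,410,110,7,'pics/s2f.png')
for k,d in((1,np.load('pics/side1.npz')['d']),(2,d)):
    X=cloud('side',d); 
    Q=X[(np.abs(X[...,0]-.46)<.08)&(np.abs(X[...,1]-.03)<.07)&(X[...,2]>.2)]
    print(k,'minz',Q[:,2].min()); 
    for x in np.arange(.385,.53,.01):
        s=Q[np.abs(Q[:,0]-x)<.005]
        if len(s): print(x.round(3),s[:,2].min().round(3),np.sort(s[:,2])[:5].round(3))
E
```

```text
0.0008569189101463151 [0.45969437 0.02763807 0.27986398]
1 minz 0.3108159997136177
0.385 0.362 [0.362 0.364 0.367 0.369 0.372]
0.395 0.356 [0.356 0.359 0.359 0.359 0.36 ]
0.405 0.321 [0.321 0.323 0.325 0.327 0.328]
0.415 0.312 [0.312 0.313 0.313 0.313 0.314]
0.425 0.312 [0.312 0.315 0.318 0.321 0.322]
0.435 0.369 [0.369 0.371 0.372 0.374 0.374]
0.445 0.377 [0.377 0.377 0.377 0.377 0.377]
0.455 0.377 [0.377 0.377 0.379 0.379 0.379]
0.465 0.377 [0.377 0.377 0.379 0.379 0.379]
0.475 0.377 [0.377 0.377 0.379 0.379 0.379]
0.485 0.363 [0.363 0.365 0.365 0.367 0.368]
0.495 0.311 [0.311 0.311 0.312 0.313 0.314]
0.505 0.313 [0.313 0.318 0.318 0.319 0.32 ]
0.515 0.353 [0.353 0.355 0.355 0.355 0.357]
0.525 0.358 [0.358 0.36  0.36  0.36  0.362]
2 minz 0.3028301329309285
0.395 0.385 [0.385 0.386 0.388 0.389 0.39 ]
0.405 0.371 [0.371 0.373 0.375 0.376 0.378]
0.415 0.36 [0.36  0.362 0.362 0.363 0.365]
0.425 0.351 [0.351 0.351 0.351 0.353 0.353]
0.435 0.346 [0.346 0.348 0.348 0.349 0.351]
0.445 0.307 [0.307 0.311 0.311 0.312 0.313]
0.455 0.303 [0.303 0.303 0.303 0.303 0.304]
0.465 0.303 [0.303 0.305 0.306 0.306 0.308]
0.475 0.312 [0.312 0.314 0.317 0.319 0.321]
0.485 0.349 [0.349 0.349 0.349 0.349 0.351]
0.495 0.351 [0.351 0.354 0.356 0.356 0.358]
0.505 0.365 [0.365 0.367 0.369 0.369 0.371]
0.515 0.378 [0.378 0.38  0.38  0.383 0.383]
```

View pics/s2f.png

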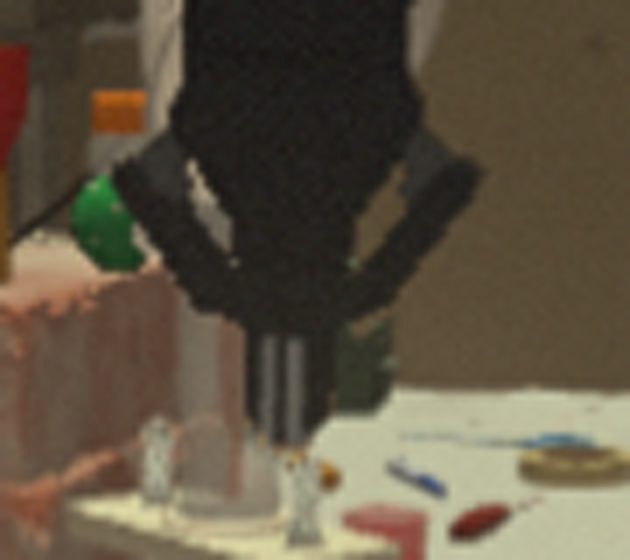

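```bash
python3 plan.py .513,.0312,.17,80
```

```text
t 2.65 pos [0.4597 0.0278 0.2798] rot [1.7999e+02 1.0000e-02 8.1920e+01] q1 18.8 q7 -27.0 w -0.0001

{"offset": [0.009, 0.044, 0.092], "turn": 0.004},
{"offset": [0.01, 0.043, 0.091], "turn": 0.003},
{"offset": [0.01, 0.043, 0.092], "turn": 0.004},
-- at [0.5128 0.0314 0.1698] yaw 79.9
```

>>> carry_out --steps '[{"offset":[0.009,0.044,0.092],"turn":0.004},{"offset":[0.01,0.043,0.091],"turn":0.003},{"offset":[0.01,0.043,0.092],"turn":0.004},{"offset":[0,0,0],"turn":0},{"offset":[0,0,0],"turn":0}]' --grip 0.7

```text
time: 3.15
eef_pos: [0.5123, 0.032, 0.1696]
ee_rot: [-179.9, 0.0, 80.0]
contact_force: [-0.6, 0.1, 0.8]
gripper_width: 0.0719
```

```bash
cat > tip.py <<'E'
from h import *
import sys
o=r.get_obs(); p0=o['eef_pos']; y=np.radians(o['ee_rot'][2]); j=np.array([np.sin(y),-np.cos(y)]); k=np.array([np.cos(y),np.sin(y)])
print(p0.round(4),o['gripper_width'].round(4),o['contact_force'].round(1))
zmin=float(sys.argv[2]) if len(sys.argv)>2 else .115
for n in('side','top'):
    p,d=r.snapshot(n); np.savez(f"pics/{n}_{sys.argv[1]}.npz",p=p,d=d)
    if n=='side': crop(p,270,90,400,230,4,f'pics/s_{sys.argv[1]}.png')
    else: crop(p,270,130,470,280,4,f'pics/t_{sys.argv[1]}.png')
    X=cloud(n,d).reshape(-1,3); X=X[(np.hypot(*(X[:,:2]-p0[:2]).T)<.09)&(X[:,2]>zmin)&(X[:,2]<p0[2]+.07)]
    a=(X[:,:2]-p0[:2])@j; b=(X[:,:2]-p0[:2])@k
    for s in(1,-1):
        m=(a*s>.02)&(a*s<.06); 
        if m.sum()<5: continue
        z=np.sort(X[m,2]); f=m&(X[:,2]<z[3]+.02)
        print(n,'finger',s,'minz',z[:4].round(3),'a',np.percentile(a[f],[5,95]).round(3),'b',np.percentile(b[f],[5,95]).round(3))
E
python3 tip.py a
```

```text
Traceback (most recent call last):
  File "tip.py", line 4, in <module>
    print(p0.round(4),o['gripper_width'].round(4),o['contact_force'].round(1))
                      ^^^^^^^^^^^^^^^^^^^^^^^^
AttributeError: 'float' object has no attribute 'round'
```

```bash
sed -i "s/o\['gripper_width'\].round(4)/round(o['gripper_width'],4)/" tip.py; python3 tip.py a
```

```text
[0.5123 0.032  0.1696] 0.0719 [-0.6  0.1  0.8]
side finger 1 minz [0.202 0.203 0.203 0.204] a [0.034 0.046] b [-0.011  0.013]
side finger -1 minz [0.115 0.117 0.118 0.118] a [-0.026 -0.02 ] b [0.07  0.084]
top finger -1 minz [0.116 0.116 0.117 0.119] a [-0.027 -0.021] b [0.065 0.082]
```

View pics/s_a.png

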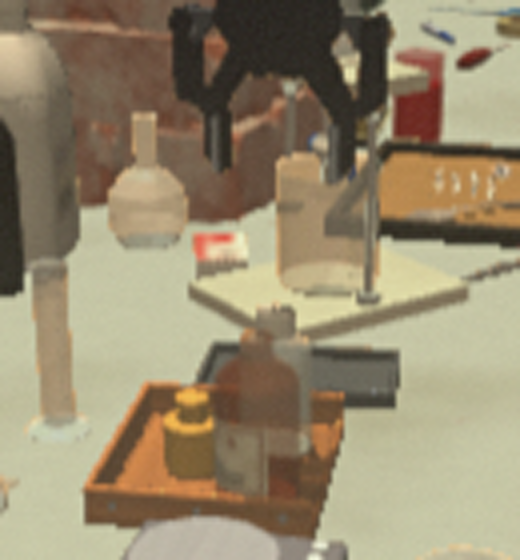

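View pics/t_a.png

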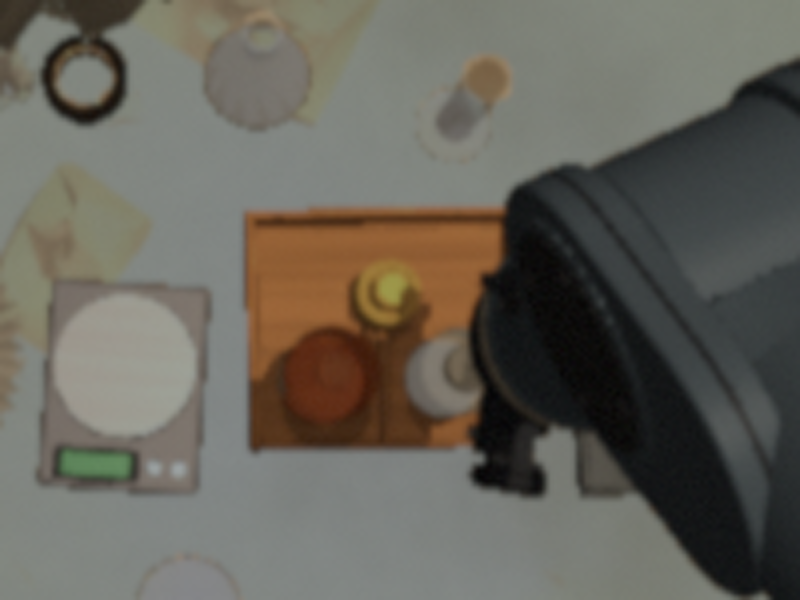

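The visible fingertips sit about 22 mm above the reported TCP, in both cameras and at two heights. I'll go down in stages and check each one.

>>> carry_out --steps '[{"offset":[0,0,0.09],"turn":0},{"offset":[0,0,0.09],"turn":0},{"offset":[0,0,0.09],"turn":0},{"offset":[0,0,0],"turn":0}]'

```text
time: 3.65
eef_pos: [0.5109, 0.0314, 0.0602]
ee_rot: [-179.8, 0.1, 80.0]
contact_force: [-0.8, -0.3, 0.2]
gripper_width: 0.0727
```

```bash
python3 tip.py b .06
```

```text
[0.5109 0.0314 0.0602] 0.0727 [-0.8 -0.3  0.2]
side finger 1 minz [0.06  0.06  0.061 0.061] a [0.04  0.051] b [0.042 0.053]
side finger -1 minz [0.061 0.062 0.063 0.063] a [-0.042 -0.02 ] b [-0.002  0.079]
top finger 1 minz [0.06 0.06 0.06 0.06] a [0.034 0.053] b [0.038 0.056]
top finger -1 minz [0.062 0.066 0.068 0.076] a [-0.043 -0.021] b [0.009 0.077]
```

View pics/s_b.png

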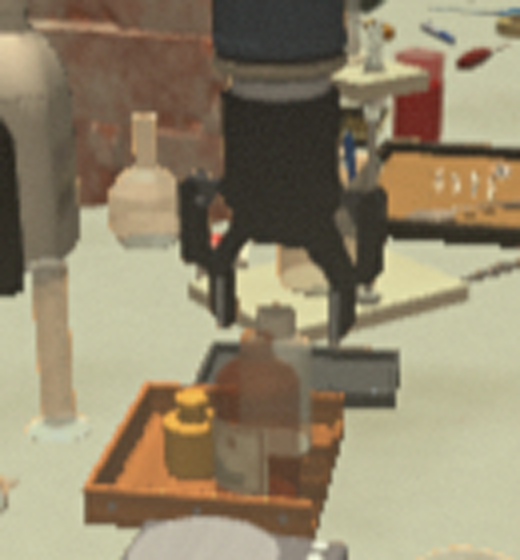

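View pics/t_b.png

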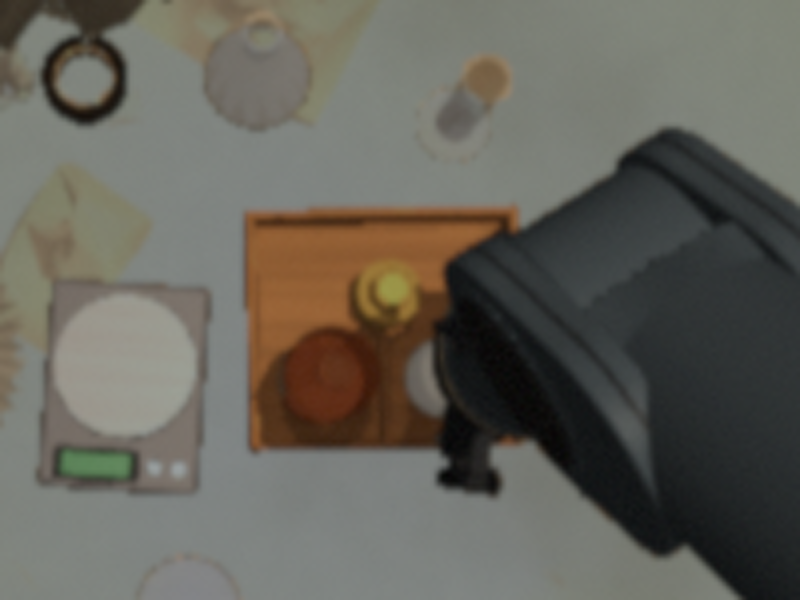

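```bash
python3 - <<'E'
from h import *
o=r.get_obs(); p=o['eef_pos']; y=np.radians(o['ee_rot'][2]); j=np.array([np.sin(y),-np.cos(y),0])
for dz in(.010,.022,.032):
    q=proj('side',[p+s*j*.043+[0,0,dz] for s in(1,-1)]); print(dz,(q-[270,90]+.5)*4-.5)
print((proj('side',[[.513,.0312,.109]])-[270,90]+.5)*4-.5)
E
```

```text
0.01 [[217.31305001 349.61061625]
 [334.58745809 367.1785885 ]]
0.022 [[216.95984982 333.52235363]
 [334.85101837 350.67664095]]
0.032 [[216.66272739 319.98836723]
 [335.07205027 336.79017249]]
[[275.68669701 308.91856432]]
```

```bash
python3 - <<'E'
from h import *
for tag,z in(('a',.1696),('b',.0602)):
    for n in('side','top'):
        d=np.load(f'pics/{n}_{tag}.npz')['d']; d0=np.load(f'pics/{n}0.npz')['d']
        X=cloud(n,d); m=(d0-d>.015)&(d>0); X=X[m]
        p0=np.array([.5115,.0316]); y=np.radians(80); j=np.array([np.sin(y),-np.cos(y)]); k=np.array([np.cos(y),np.sin(y)])
        a=(X[:,:2]-p0)@j; b=(X[:,:2]-p0)@k
        for h in(.03,.04,.05,.06,.07,.08,.09):
            s=(np.abs(X[:,2]-z-h)<.005)&(np.abs(a)<.09)&(np.abs(b)<.05)
            if s.sum()<6: continue
            print(tag,n,h,s.sum(),'a',np.percentile(a[s],[2,98]).round(4),'b',np.percentile(b[s],[2,50,98]).round(4))
E
```

```text
a side 0.03 10 a [-0.0436  0.0406] b [-0.0072  0.0072  0.0114]
a side 0.04 47 a [-0.0504  0.0466] b [-0.0121  0.0074  0.0134]
a side 0.05 55 a [-0.0509  0.0465] b [-0.0059  0.0069  0.0133]
a side 0.06 55 a [-0.0505  0.0477] b [-0.0044  0.0076  0.0129]
a side 0.07 54 a [-0.0529  0.0549] b [-0.0054  0.0094  0.0163]
a side 0.08 121 a [-0.0682  0.0634] b [-0.0102  0.0115  0.0164]
a side 0.09 135 a [-0.0692  0.0645] b [-0.0088  0.0115  0.0191]
a top 0.08 32 a [-0.0615 -0.0405] b [-0.0015  0.0071  0.0146]
a top 0.09 34 a [-0.0687 -0.0434] b [-0.0013  0.0088  0.0137]
b side 0.03 6 a [-0.0453  0.0402] b [-0.0041  0.0051  0.0083]
b side 0.04 38 a [-0.0503  0.0453] b [-0.0128  0.0068  0.0122]
b side 0.05 51 a [-0.0528  0.0479] b [-0.0115  0.006   0.0115]
b side 0.06 51 a [-0.0523  0.0473] b [-0.0068  0.0058  0.0113]
b side 0.07 43 a [-0.0529  0.0508] b [-0.0062  0.0071  0.0126]
b side 0.08 85 a [-0.0692  0.0633] b [-0.0099  0.0104  0.014 ]
b side 0.09 124 a [-0.0694  0.0628] b [-0.0125  0.0098  0.0156]
b top 0.08 12 a [-0.0541 -0.0425] b [-0.0005  0.0081  0.0136]
b top 0.09 33 a [-0.0693 -0.0424] b [-0.0018  0.0068  0.0135]
```

>>> carry_out --steps '[{"offset":[0,0.01,0.04],"turn":0},{"offset":[0,0,0.04],"turn":0},{"offset":[0,0,0.03],"turn":0},{"offset":[0,0,0],"turn":0}]'

```text
time: 4.15
eef_pos: [0.5171, 0.0312, 0.0183]
ee_rot: [180.0, 0.0, 80.0]
contact_force: [0.0, -0.8, 0.9]
gripper_width: 0.0726
```

```bash
python3 tip.py c .06 | head -1
```

```text
[0.5171 0.0312 0.0183] 0.0726 [ 0.  -0.8  0.9]
```

View pics/s_c.png

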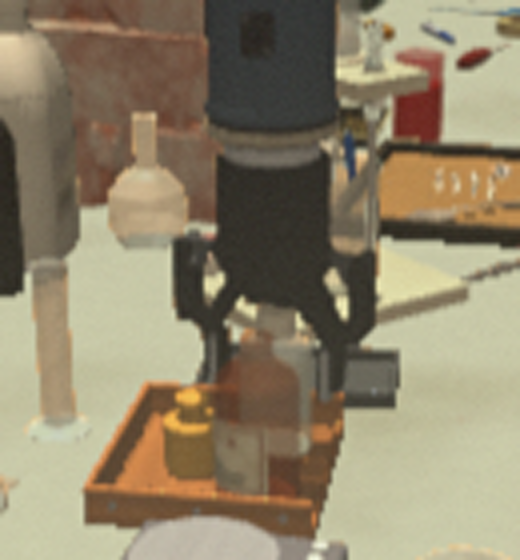

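>>> carry_out --steps '[{"offset":[0,0,0],"turn":0},{"offset":[0,0,0],"turn":0},{"offset":[0,0,0],"turn":0},{"offset":[0,0,0],"turn":0},{"offset":[0,0,0],"turn":0}]' --grip -1 --squeeze 30

```text
time: 4.75
eef_pos: [0.5173, 0.0313, 0.0187]
ee_rot: [179.9, -0.0, 80.0]
contact_force: [-1.4, 0.1, 8.2]
gripper_width: 0.0503
```

>>> carry_out --steps '[{"offset":[0,0,-0.04],"turn":0},{"offset":[0,0,-0.06],"turn":0},{"offset":[0,0,0],"turn":0}]'

```text
time: 5.05
eef_pos: [0.5184, 0.0317, 0.0603]
ee_rot: [179.8, -0.1, 80.0]
contact_force: [-0.5, 0.3, -0.7]
gripper_width: 0.0501
```

```bash
python3 tip.py d .06 | head -1
```

```text
[0.5184 0.0317 0.0603] 0.0501 [-0.5  0.3 -0.7]
```

View pics/s_d.png

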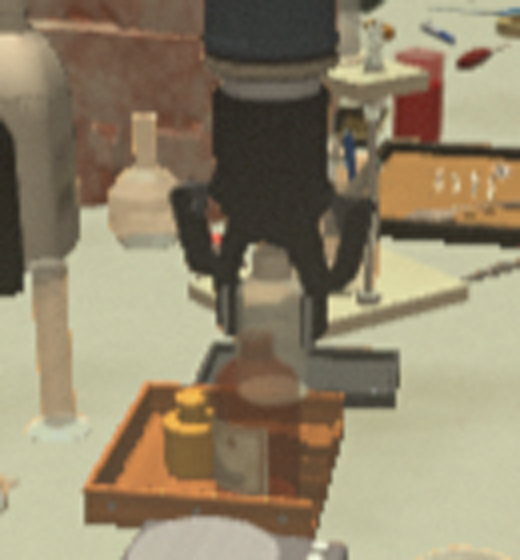

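```bash
python3 plan.py .518,.031,.14,80 .559,-.089,.14,4 
```

```text
t 5.15 pos [0.5171 0.0311 0.0581] rot [ 1.7993e+02 -1.0000e-02  7.9980e+01] q1 9.8 q7 -43.0 w 0.0497

{"offset": [0.0, 0.001, -0.102], "turn": -0.0},
{"offset": [0.0, 0.001, -0.103], "turn": -0.0},
-- at [0.5179 0.031  0.1401] yaw 80.0
{"offset": [-0.028, 0.015, 0.0], "turn": 0.042},
{"offset": [-0.025, 0.019, 0.0], "turn": 0.042},
{"offset": [-0.023, 0.022, 0.0], "turn": 0.042},

{"offset": [-0.02, 0.025, 0.0], "turn": 0.042},
{"offset": [-0.016, 0.027, 0.0], "turn": 0.042},
{"offset": [-0.013, 0.029, 0.0], "turn": 0.042},
{"offset": [-0.008, 0.031, 0.0], "turn": 0.043},
{"offset": [-0.004, 0.031, 0.0], "turn": 0.042},

{"offset": [-0.0, 0.032, 0.0], "turn": 0.043},
{"offset": [0.003, 0.031, 0.0], "turn": 0.042},
-- at [ 0.5588 -0.0889  0.1401] yaw 4.0
```

>>> carry_out --steps '[{"offset":[0.0,0.001,-0.102],"turn":0},{"offset":[0.0,0.001,-0.103],"turn":0},{"offset":[-0.028,0.015,0.0],"turn":0.042},{"offset":[-0.025,0.019,0.0],"turn":0.042},{"offset":[-0.023,0.022,0.0],"turn":0.042}]'

```text
time: 5.65
eef_pos: [0.5296, -0.0055, 0.1392]
ee_rot: [-180.0, 0.0, 57.0]
contact_force: [0.1, -0.2, -1.2]
gripper_width: 0.0501
```

>>> carry_out --steps '[{"offset":[-0.02,0.025,0.0],"turn":0.042},{"offset":[-0.016,0.027,0.0],"turn":0.042},{"offset":[-0.013,0.029,0.0],"turn":0.042},{"offset":[-0.008,0.031,0.0],"turn":0.043},{"offset":[-0.004,0.031,0.0],"turn":0.042}]'

```text
time: 6.15
eef_pos: [0.5501, -0.0654, 0.1387]
ee_rot: [-180.0, 0.1, 19.0]
contact_force: [0.4, 0.5, -0.5]
gripper_width: 0.0502
```

>>> carry_out --steps '[{"offset":[0.0,0.032,0.0],"turn":0.043},{"offset":[0.003,0.031,0.0],"turn":0.042},{"offset":[0,0,0],"turn":0},{"offset":[0,0,0],"turn":0}]'

```text
time: 6.55
eef_pos: [0.5579, -0.0883, 0.1389]
ee_rot: [-180.0, 0.1, 4.3]
contact_force: [-0.1, 0.9, -1.4]
gripper_width: 0.0504
```

```bash
python3 plan.py .559,-.089,.05,4; python3 tip.py e .06 | head -1
```

```text
t 6.55 pos [ 0.5579 -0.0883  0.1389] rot [-1.7999e+02  8.0000e-02  4.2600e+00] q1 10.7 q7 -87.5 w 0.0504

{"offset": [0.001, 0.001, 0.111], "turn": 0.001},
{"offset": [0.002, 0.001, 0.111], "turn": 0.0},
-- at [ 0.5592 -0.089   0.0501] yaw 4.1
[ 0.5579 -0.0883  0.1389] 0.0504 [-0.1  0.9 -1.4]
```

View pics/s_e.png

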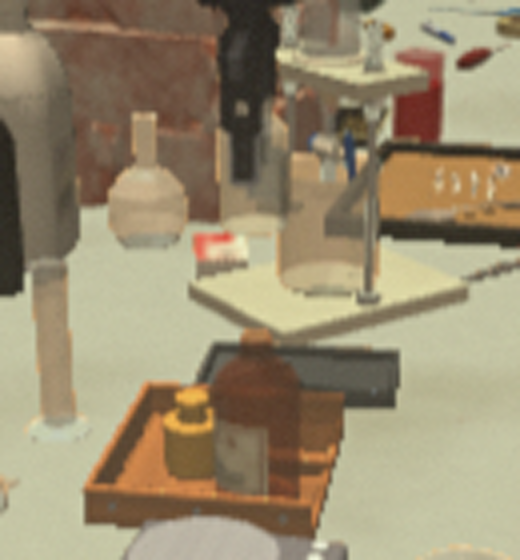

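View pics/t_e.png

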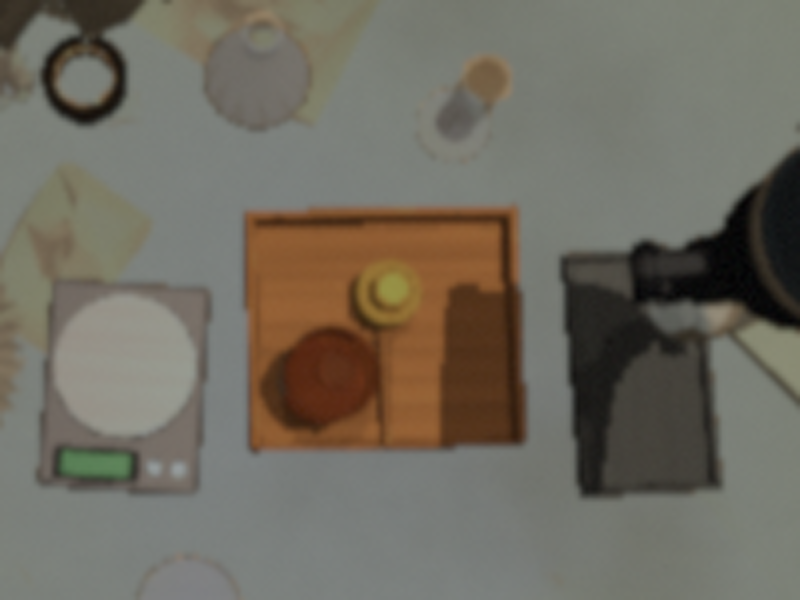

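>>> carry_out --steps '[{"offset":[0.001,0.0,0.111],"turn":0},{"offset":[0.001,0.0,0.111],"turn":0},{"offset":[0,0,0.04],"turn":0},{"offset":[0,0,0.025],"turn":0},{"offset":[0,0,0.0],"turn":0}]'

```text
time: 7.15
eef_pos: [0.5587, -0.088, 0.024]
ee_rot: [-180.0, 0.1, 4.2]
contact_force: [0.3, -1.0, -1.6]
gripper_width: 0.0501
```

```bash
python3 plan.py; python3 tip.py f .06 | head -1
```

```text
t 7.15 pos [ 0.5587 -0.088   0.024 ] rot [-1.7996e+02  1.0000e-01  4.1500e+00] q1 9.4 q7 -90.0 w 0.0501
[ 0.5587 -0.088   0.024 ] 0.0501 [ 0.3 -1.  -1.6]
```

View pics/s_f.png

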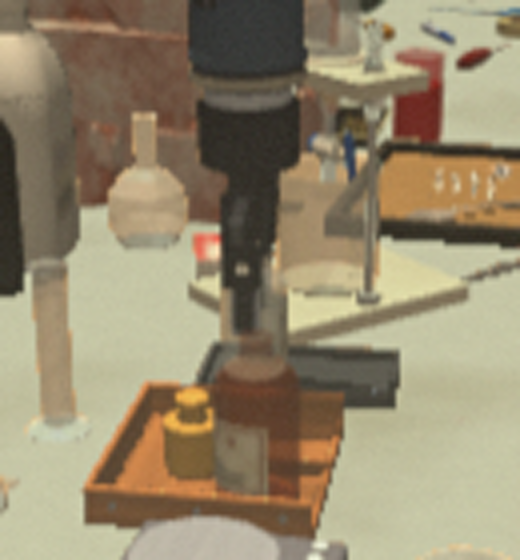

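View pics/t_f.png

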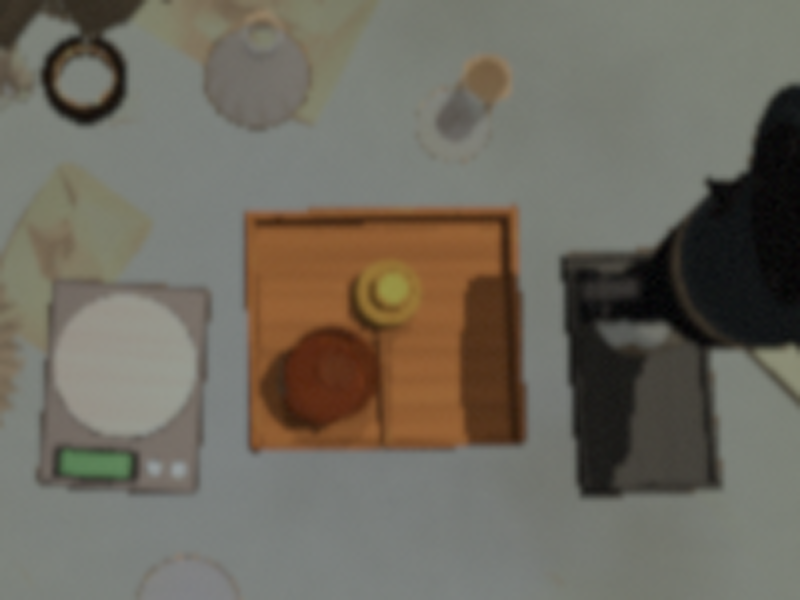

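>>> carry_out --steps '[{"offset":[0,0,0.006],"turn":0},{"offset":[0,0,0.005],"turn":0},{"offset":[0,0,0.0],"turn":0},{"offset":[0,0,0.0],"turn":0}]'

```text
time: 7.65
eef_pos: [0.5594, -0.0886, 0.0208]
ee_rot: [180.0, -0.0, 4.0]
contact_force: [-0.0, -0.4, -1.5]
gripper_width: 0.0503
```

>>> carry_out --steps '[{"offset":[0,0,0.004],"turn":0},{"offset":[0,0,0.0],"turn":0},{"offset":[0,0,0.0],"turn":0}]'

```text
time: 7.95
eef_pos: [0.5592, -0.0887, 0.0189]
ee_rot: [-180.0, 0.0, 4.0]
contact_force: [-0.2, -0.2, -0.7]
gripper_width: 0.0501
```

>>> carry_out --steps '[{"offset":[0,0,0.003],"turn":0},{"offset":[0,0,0.0],"turn":0},{"offset":[0,0,0.0],"turn":0}]'

```text
time: 8.25
eef_pos: [0.5593, -0.0886, 0.0188]
ee_rot: [180.0, -0.0, 4.0]
contact_force: [-3.3, 0.7, 12.9]
gripper_width: 0.0501
```

>>> carry_out --steps '[{"offset":[0,0,-0.002],"turn":0},{"offset":[0,0,0.0],"turn":0},{"offset":[0,0,0.0],"turn":0},{"offset":[0,0,0.0],"turn":0},{"offset":[0,0,0.0],"turn":0}]' --grip 0.7

```text
time: 8.75
eef_pos: [0.5592, -0.0886, 0.0183]
ee_rot: [-180.0, 0.0, 4.0]
contact_force: [1.2, -0.3, -0.6]
gripper_width: 0.0729
```

>>> carry_out --steps '[{"offset":[0,0,-0.05],"turn":0},{"offset":[0,0,-0.12],"turn":0},{"offset":[0,0,-0.12],"turn":0},{"offset":[0,0,0.0],"turn":0}]'

```text
time: 9.15
eef_pos: [0.5629, -0.0889, 0.1405]
ee_rot: [179.9, -0.6, 4.0]
contact_force: [0.4, 0.0, -1.2]
gripper_width: 0.0724
```

```bash
python3 plan.py .51,.02,.165,70 .5115,.107,.165,100;  python3 tip.py g .06 | head -1
```

```text
t 9.15 pos [ 0.5629 -0.0889  0.1405] rot [179.91  -0.55   4.03] q1 10.8 q7 -87.8 w 0.0724

{"offset": [-0.014, -0.035, -0.008], "turn": -0.046},
{"offset": [-0.009, -0.037, -0.008], "turn": -0.046},
{"offset": [-0.003, -0.038, -0.008], "turn": -0.046},
{"offset": [0.002, -0.038, -0.007], "turn": -0.046},
{"offset": [0.007, -0.037, -0.008], "turn": -0.046},

{"offset": [0.013, -0.036, -0.007], "turn": -0.046},
{"offset": [0.017, -0.033, -0.008], "turn": -0.045},
{"offset": [0.022, -0.031, -0.007], "turn": -0.046},
-- at [0.5098 0.0201 0.1649] yaw 70.1
{"offset": [0.051, -0.018, -0.0], "turn": -0.042},
{"offset": [0.053, -0.01, -0.0], "turn": -0.041},

{"offset": [0.055, -0.004, -0.0], "turn": -0.042},
{"offset": [0.054, 0.004, -0.0], "turn": -0.041},
-- at [0.5116 0.107  0.1649] yaw 100.0
[ 0.5629 -0.0889  0.1405] 0.0724 [ 0.4  0.  -1.2]
```

View pics/s_g.png

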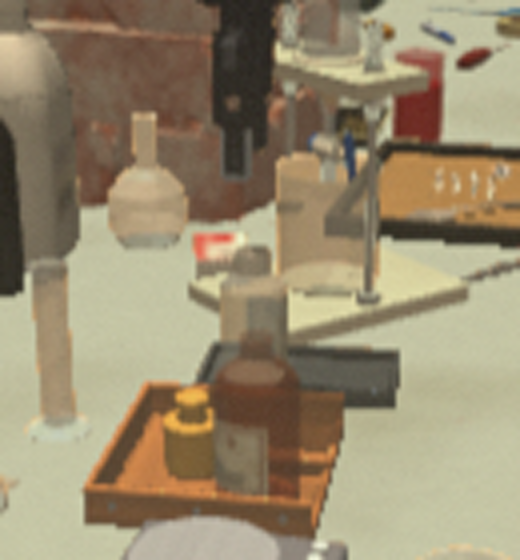

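View pics/t_g.png

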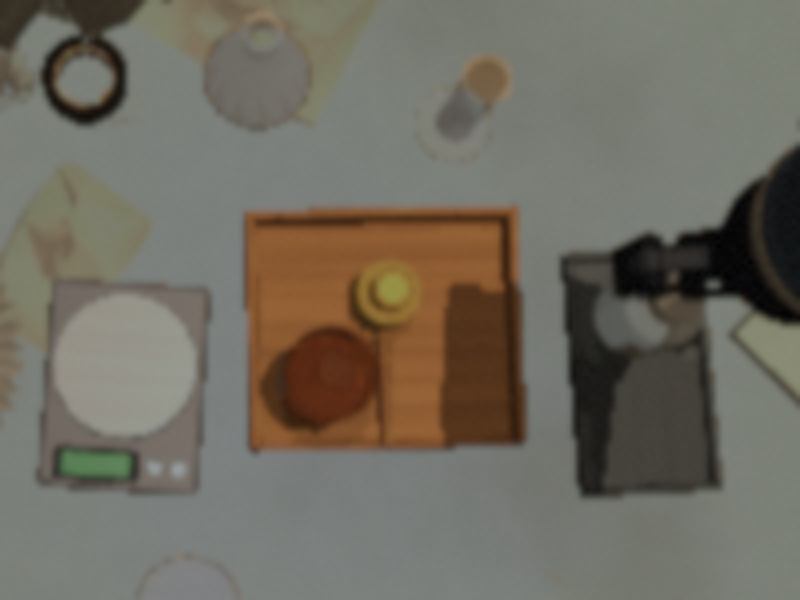

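White stands upright in the tray (side crop (255,300)). Next is brown.

>>> carry_out --steps '[{"offset":[-0.014,-0.035,-0.008],"turn":-0.046},{"offset":[-0.009,-0.037,-0.008],"turn":-0.046},{"offset":[-0.003,-0.038,-0.008],"turn":-0.046},{"offset":[0.002,-0.038,-0.007],"turn":-0.046},{"offset":[0.007,-0.037,-0.008],"turn":-0.046}]' --grip 0.76

```text
time: 9.75
eef_pos: [0.5249, -0.0198, 0.1486]
ee_rot: [-179.9, 0.1, 45.8]
contact_force: [-1.0, 1.0, 0.3]
gripper_width: 0.0751
```

>>> carry_out --steps '[{"offset":[0.013,-0.036,-0.007],"turn":-0.046},{"offset":[0.017,-0.033,-0.008],"turn":-0.045},{"offset":[0.022,-0.031,-0.007],"turn":-0.046},{"offset":[0.051,-0.018,0.0],"turn":-0.042},{"offset":[0.053,-0.01,0.0],"turn":-0.041}]'

```text
time: 10.25
eef_pos: [0.5059, 0.0638, 0.1576]
ee_rot: [-179.9, 0.0, 85.3]
contact_force: [-0.4, 0.3, -0.8]
gripper_width: 0.0754
```

>>> carry_out --steps '[{"offset":[0.055,-0.004,0.0],"turn":-0.042},{"offset":[0.054,0.004,0.0],"turn":-0.041},{"offset":[0,0,0],"turn":0},{"offset":[0,0,0],"turn":0}]'

```text
time: 10.65
eef_pos: [0.5071, 0.107, 0.1577]
ee_rot: [-179.9, -0.0, 99.9]
contact_force: [-0.2, -0.3, 0.4]
gripper_width: 0.0751
```

```bash
python3 plan.py .5115,.107,.08,100;  python3 tip.py i .125; python3 - <<'E'
from h import *
from scipy.optimize import least_squares
# white free => recheck brown with cleaner cloud from older picture g ; tray white
for tag in 'g','e':
  for n in('top','side'):
    X=cloud(n,np.load(f'pics/{n}_{tag}.npz')['d']).reshape(-1,3)
    for nm,c,R,z0,z1 in(('brown',(.509,.107),.028,.015,.07),('whitetray',(.557,-.088),.026,.02,.06),('weight',(.5625,.07),.02,.012,.036)):
        P=X[(np.hypot(X[:,0]-c[0],X[:,1]-c[1])<R+.012)&(X[:,2]>z0)&(X[:,2]<z1)]
        if len(P)<15: continue
        s=least_squares(lambda c:np.hypot(P[:,0]-c[0],P[:,1]-c[1])-R,P[:,:2].mean(0)-[0,.01 if n=='side' else 0],loss='soft_l1',f_scale=.002); print(tag,n,nm,s.x.round(4),len(P),np.abs(s.fun).mean().round(4))
    for nm,c,z0,z1 in(('neck',(.509,.107),.113,.13),('cap',(.557,-.088),.1,.12)):
        P=X[(np.hypot(X[:,0]-c[0],X[:,1]-c[1])<.03)&(X[:,2]>z0)&(X[:,2]<z1)]
        if len(P)>8: print(tag,n,nm,P.mean(0).round(4),len(P))
E
```

```text
t 10.65 pos [0.5071 0.107  0.1577] rot [-1.7986e+02 -1.0000e-02  9.9940e+01] q1 9.1 q7 -28.3 w 0.0751

{"offset": [-0.001, 0.005, 0.097], "turn": -0.0},
{"offset": [-0.001, 0.006, 0.097], "turn": -0.0},
-- at [0.5116 0.107  0.0801] yaw 99.9
[0.5071 0.107  0.1577] 0.0751 [-0.2 -0.3  0.4]
side finger 1 minz [0.192 0.192 0.192 0.195] a [0.036 0.049] b [0.005 0.013]
side finger -1 minz [0.193 0.193 0.193 0.195] a [-0.051 -0.039] b [0.006 0.012]
g top brown [0.5061 0.1019] 55 0.004
g top whitetray [ 0.5539 -0.0881] 85 0.0004
g top weight [0.5608 0.0688] 27 0.0022
g top neck [0.5082 0.107  0.1195] 31
g top cap [ 0.5487 -0.0852  0.1086] 64
g side brown [0.5104 0.1067] 380 0.0009
g side whitetray [ 0.5552 -0.0887] 106 0.0011
g side weight [0.5636 0.0683] 95 0.0012
g side neck [0.5104 0.1077 0.1177] 45
g side cap [ 0.5535 -0.0825  0.1066] 43
e top brown [0.5064 0.1025] 54 0.0039
e top weight [0.5606 0.0688] 29 0.0023
e top neck [0.5082 0.1068 0.1199] 32
e side brown [0.5104 0.1066] 383 0.0009
e side weight [0.5634 0.068 ] 97 0.0011
e side neck [0.5104 0.1075 0.1177] 43
```

View pics/s_i.png

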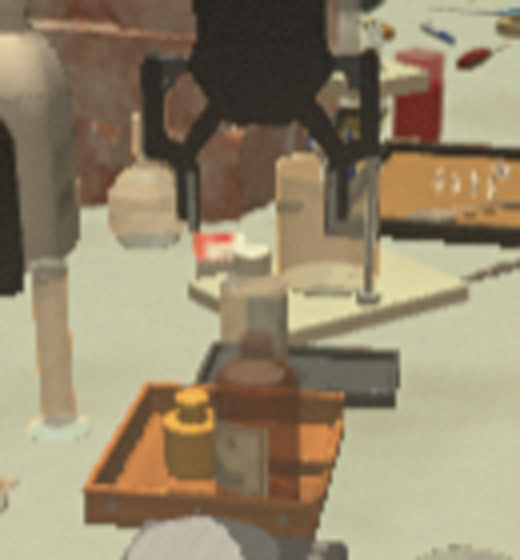

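>>> carry_out --steps '[{"offset":[-0.001,0.006,0.097],"turn":0},{"offset":[-0.001,0.007,0.097],"turn":0},{"offset":[0,0,0.06],"turn":0},{"offset":[0,0,0.045],"turn":0},{"offset":[0,0,0],"turn":0}]'

```text
time: 11.25
eef_pos: [0.5116, 0.1057, 0.0371]
ee_rot: [-179.7, 0.0, 99.9]
contact_force: [0.5, 0.6, 0.9]
gripper_width: 0.0748
```

```bash
python3 plan.py .5125,.107,.029,100;  python3 tip.py j .125|head -1
```

```text
t 11.25 pos [0.5116 0.1057 0.0371] rot [-1.7974e+02  5.0000e-02  9.9870e+01] q1 3.8 q7 -36.7 w 0.0748

{"offset": [0.003, 0.003, 0.02], "turn": -0.001},
-- at [0.5126 0.1071 0.0291] yaw 100.1
[0.5116 0.1057 0.0371] 0.0748 [0.5 0.6 0.9]
```

View pics/s_j.png

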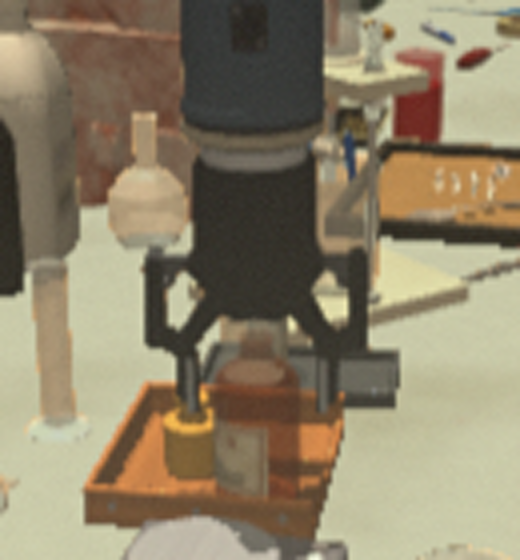

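View pics/t_j.png

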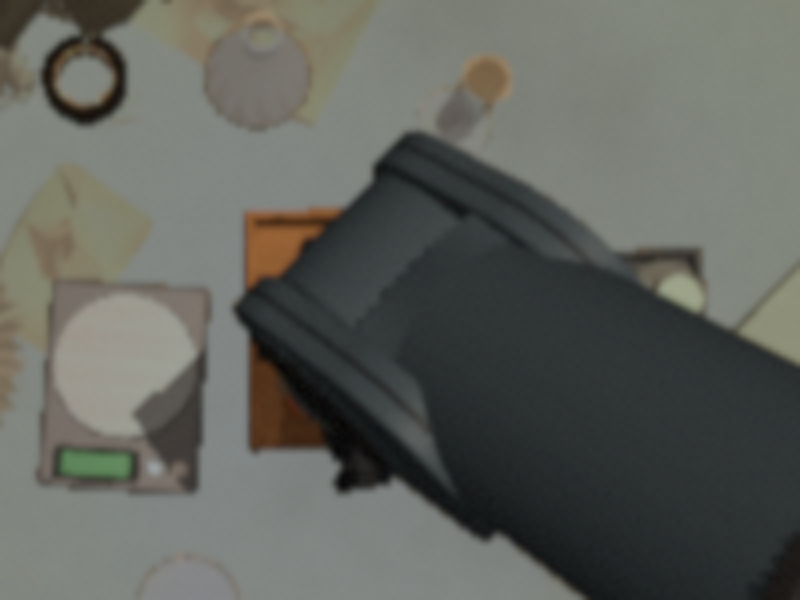

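>>> carry_out --steps '[{"offset":[0.003,0.002,0.02],"turn":0},{"offset":[0,0,0],"turn":0},{"offset":[0,0,0],"turn":0}]'

```text
time: 11.65
eef_pos: [0.514, 0.1086, 0.0317]
ee_rot: [180.0, 0.0, 100.0]
contact_force: [-1.2, 0.4, 0.3]
gripper_width: 0.0753
```

>>> carry_out --steps '[{"offset":[0,0,0],"turn":0},{"offset":[0,0,0],"turn":0},{"offset":[0,0,0],"turn":0},{"offset":[0,0,0],"turn":0},{"offset":[0,0,0],"turn":0}]' --grip -1 --squeeze 35

```text
time: 12.15
eef_pos: [0.5138, 0.1087, 0.0318]
ee_rot: [180.0, 0.0, 100.0]
contact_force: [-0.2, -1.3, 4.6]
gripper_width: 0.0544
```

```bash
python3 plan.py .5125,.107,.14,100 .484,-.094,.14,4;  python3 tip.py k .125|head -1
```

```text
t 12.15 pos [0.5138 0.1087 0.0318] rot [1.7998e+02 1.0000e-02 9.9980e+01] q1 3.2 q7 -37.4 w 0.0544

{"offset": [-0.001, -0.001, -0.09], "turn": -0.0},
{"offset": [-0.001, -0.001, -0.09], "turn": -0.0},
{"offset": [-0.002, -0.002, -0.09], "turn": -0.0},
-- at [0.5125 0.1068 0.1398] yaw 100.0
{"offset": [-0.04, -0.013, -0.0], "turn": 0.044},
{"offset": [-0.042, -0.007, -0.0], "turn": 0.044},

{"offset": [-0.042, -0.002, -0.0], "turn": 0.045},
{"offset": [-0.042, 0.004, -0.0], "turn": 0.044},
{"offset": [-0.041, 0.01, -0.0], "turn": 0.045},
{"offset": [-0.039, 0.016, -0.0], "turn": 0.044},
{"offset": [-0.037, 0.021, -0.0], "turn": 0.045},

{"offset": [-0.033, 0.026, -0.0], "turn": 0.044},
{"offset": [-0.029, 0.03, -0.0], "turn": 0.045},
{"offset": [-0.025, 0.034, -0.0], "turn": 0.044},
{"offset": [-0.02, 0.038, -0.0], "turn": 0.045},
{"offset": [-0.015, 0.04, -0.0], "turn": 0.044},
-- at [ 0.4839 -0.0941  0.1398] yaw 4.0
[0.5138 0.1087 0.0318] 0.0544 [-0.2 -1.3  4.6]
```

View pics/s_k.png

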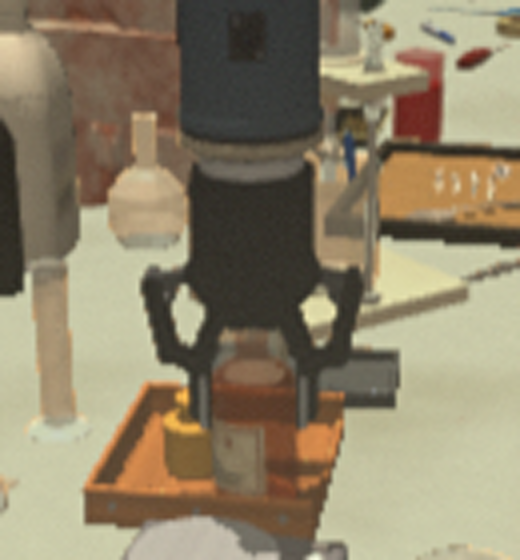

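>>> carry_out --steps '[{"offset":[0,0,-0.09],"turn":0},{"offset":[0,0,-0.09],"turn":0},{"offset":[0,0,-0.09],"turn":0},{"offset":[-0.042,-0.014,0.0],"turn":0.044},{"offset":[-0.043,-0.007,0.0],"turn":0.044}]'

```text
time: 12.75
eef_pos: [0.5094, 0.0738, 0.1405]
ee_rot: [179.9, -0.0, 83.9]
contact_force: [-0.0, -0.7, -3.2]
gripper_width: 0.0545
```

>>> carry_out --steps '[{"offset":[-0.043,-0.002,0.0],"turn":0.045},{"offset":[-0.042,0.004,0.0],"turn":0.044},{"offset":[-0.041,0.01,0.0],"turn":0.045},{"offset":[-0.039,0.016,0.0],"turn":0.044},{"offset":[-0.037,0.021,0.0],"turn":0.045}]'

```text
time: 13.25
eef_pos: [0.4965, -0.0108, 0.1394]
ee_rot: [-180.0, 0.0, 43.7]
contact_force: [0.8, 0.6, -1.5]
gripper_width: 0.054
```

>>> carry_out --steps '[{"offset":[-0.033,0.026,0.0],"turn":0.044},{"offset":[-0.029,0.03,0.0],"turn":0.045},{"offset":[-0.025,0.034,0.0],"turn":0.044},{"offset":[-0.02,0.038,0.0],"turn":0.045},{"offset":[-0.015,0.04,0.0],"turn":0.044}]'

```text
time: 13.75
eef_pos: [0.4846, -0.0945, 0.1393]
ee_rot: [-180.0, 0.0, 3.7]
contact_force: [-0.8, -0.4, -1.3]
gripper_width: 0.0542
```

```bash
python3 plan.py .483,-.094,.045,4.3;  python3 tip.py l .125|head -1
```

```text
t 13.75 pos [ 0.4846 -0.0945  0.1393] rot [-179.99    0.      3.72] q1 13.1 q7 -86.8 w 0.0542

{"offset": [-0.002, -0.001, 0.118], "turn": -0.002},
{"offset": [-0.002, -0.0, 0.118], "turn": -0.001},
-- at [ 0.483  -0.0942  0.0449] yaw 4.3
[ 0.4846 -0.0945  0.1393] 0.0542 [-0.8 -0.4 -1.3]
```

View pics/s_l.png

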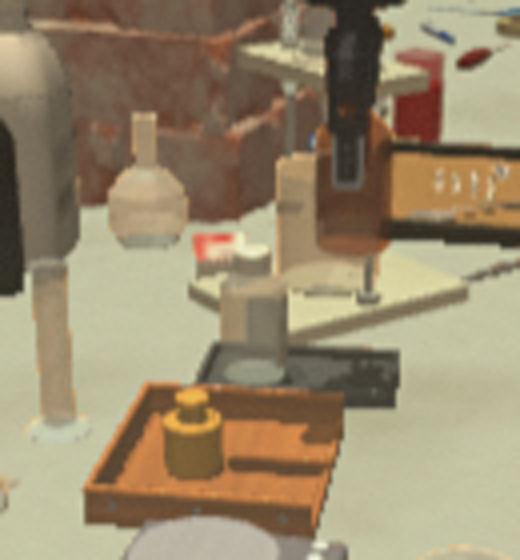

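View pics/t_l.png

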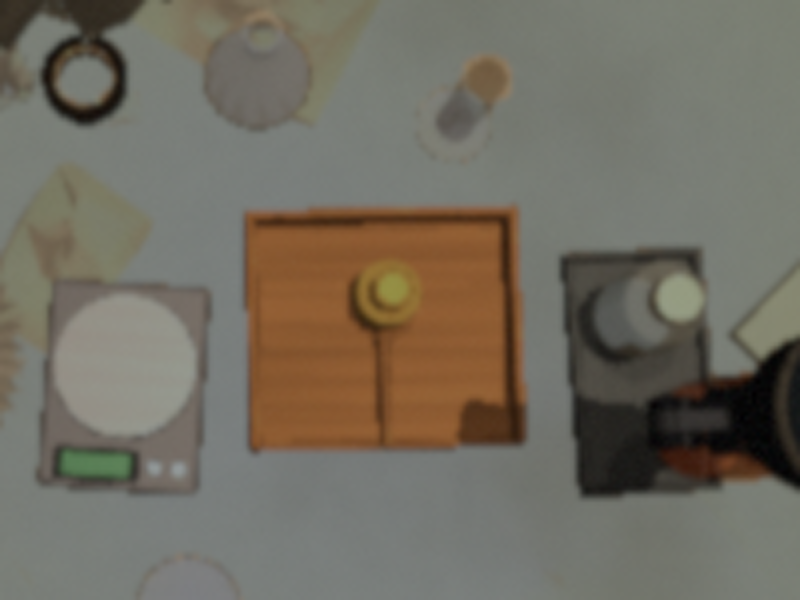

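>>> carry_out --steps '[{"offset":[0,0,0.118],"turn":-0.002},{"offset":[0,0,0.115],"turn":0},{"offset":[0,0,0.025],"turn":0},{"offset":[0,0,0],"turn":0},{"offset":[0,0,0.0],"turn":0}]'

```text
time: 14.35
eef_pos: [0.4859, -0.0937, 0.0374]
ee_rot: [180.0, -0.1, 4.5]
contact_force: [0.5, -0.7, -1.6]
gripper_width: 0.0543
```

>>> carry_out --steps '[{"offset":[0,0,0.004],"turn":0},{"offset":[0,0,0.0],"turn":0},{"offset":[0,0,0.0],"turn":0}]'

```text
time: 14.65
eef_pos: [0.4855, -0.094, 0.0355]
ee_rot: [180.0, -0.1, 4.4]
contact_force: [0.3, 0.1, -2.1]
gripper_width: 0.054
```

>>> carry_out --steps '[{"offset":[0,0,0.006],"turn":0},{"offset":[0,0,0.0],"turn":0},{"offset":[0,0,0.0],"turn":0}]'

```text
time: 14.95
eef_pos: [0.4849, -0.0939, 0.0321]
ee_rot: [-180.0, 0.0, 4.4]
contact_force: [0.3, 0.2, -2.1]
gripper_width: 0.0545
```

>>> carry_out --steps '[{"offset":[0,0,0.003],"turn":0},{"offset":[0,0,0.0],"turn":0},{"offset":[0,0,0.0],"turn":0}]'

```text
time: 15.25
eef_pos: [0.4853, -0.0936, 0.0316]
ee_rot: [180.0, -0.1, 4.4]
contact_force: [-2.4, 1.6, 10.4]
gripper_width: 0.0545
```

Contact. Releasing and lifting away.

>>> carry_out --steps '[{"offset":[0,0,-0.002],"turn":0},{"offset":[0,0,0.0],"turn":0},{"offset":[0,0,0.0],"turn":0},{"offset":[0,0,0.0],"turn":0},{"offset":[0,0,0.0],"turn":0}]' --grip 0.7

```text
time: 15.75
eef_pos: [0.4849, -0.0939, 0.0316]
ee_rot: [-180.0, 0.0, 4.4]
contact_force: [0.2, 0.6, -0.7]
gripper_width: 0.0726
```

>>> carry_out --steps '[{"offset":[0,0,-0.05],"turn":0},{"offset":[0,0,-0.12],"turn":0},{"offset":[0,0,-0.12],"turn":0},{"offset":[0,0,0.0],"turn":0}]'

```text
time: 16.15
eef_pos: [0.4882, -0.0942, 0.1531]
ee_rot: [179.9, -0.5, 4.4]
contact_force: [-0.1, 0.2, -1.0]
gripper_width: 0.0729
```

```bash
python3 plan.py .5645,.069,.15,4;  python3 tip.py m .125|head -1; cat > obj.py <<'E'
from h import *
import sys
from scipy.optimize import least_squares
tag=sys.argv[1]
C=dict(brown=(.028,.065,.113,.13),white=(.026,.055,.1,.118),weight=(.02,.035,.05,.07))
for a in sys.argv[2:]:
  nm,x,y,zb=a.split(','); c=(float(x),float(y)); zb=float(zb)-.006; R,h,t0,t1=C[nm]
  for n in('top','side'):
    X=cloud(n,np.load(f'pics/{n}_{tag}.npz')['d']).reshape(-1,3)
    D=np.hypot(X[:,0]-c[0],X[:,1]-c[1]); z=X[:,2]-zb
    P=X[(D<R+.012)&(z>.02)&(z<h)]
    if len(P)>14:
        s=least_squares(lambda c:np.hypot(P[:,0]-c[0],P[:,1]-c[1])-R,P[:,:2].mean(0)-[0,.01 if n=='side' else 0],loss='soft_l1',f_scale=.002); print(nm,n,'body',s.x.round(4),len(P),np.abs(s.fun).mean().round(4))
    P=X[(D<.03)&(z>t0)&(z<t1)]
    if len(P)>8: print(nm,n,'top',P.mean(0).round(4),len(P))
E
python3 obj.py m brown,.481,-.094,.006 white,.555,-.0885,.006 weight,.5625,.07,.006
```

```text
t 16.15 pos [ 0.4882 -0.0942  0.1531] rot [179.89  -0.52   4.39] q1 13.6 q7 -86.3 w 0.0729

{"offset": [0.055, -0.098, 0.002], "turn": 0.001},
{"offset": [0.055, -0.098, 0.002], "turn": 0.0},
{"offset": [0.055, -0.098, 0.002], "turn": 0.001},
{"offset": [0.055, -0.099, 0.002], "turn": 0.0},
-- at [0.5645 0.069  0.1499] yaw 4.0
[ 0.4882 -0.0942  0.1531] 0.0729 [-0.1  0.2 -1. ]
brown top body [ 0.4802 -0.0916] 113 0.0005
brown side body [ 0.4815 -0.0929] 261 0.0012
brown side top [ 0.4811 -0.0895  0.1181] 38
white top body [ 0.554 -0.088] 82 0.0004
white top top [ 0.5539 -0.0864  0.1085] 124
white side body [ 0.5553 -0.0891] 176 0.0013
white side top [ 0.5535 -0.0824  0.1063] 46
weight top top [0.5616 0.0703 0.0594] 80
weight side body [0.5636 0.0681] 68 0.0009
weight side top [0.5619 0.0751 0.0575] 45
```

View pics/s_m.png

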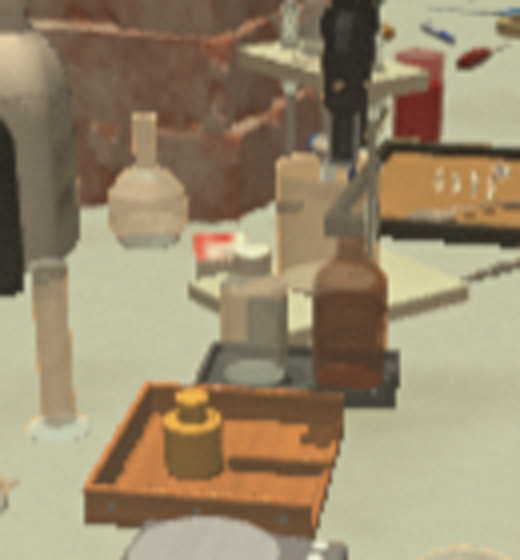

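View pics/t_m.png

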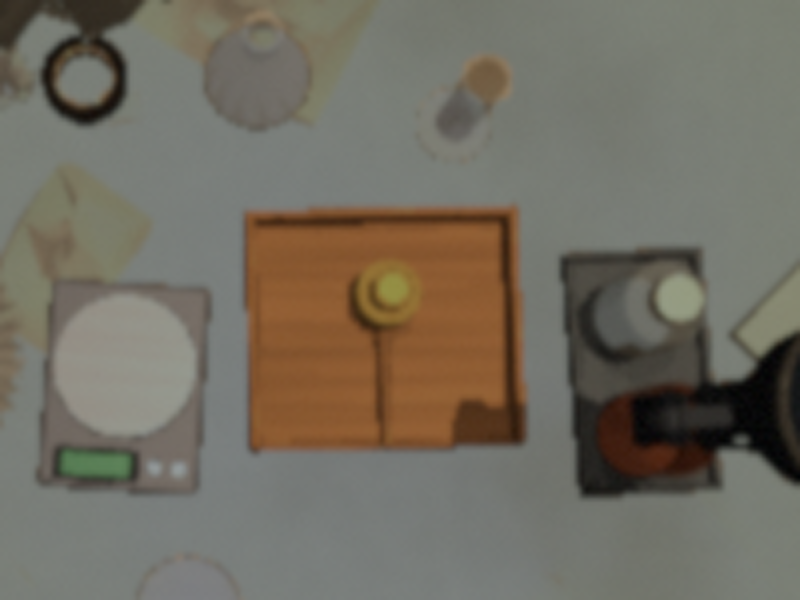

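Both bottles stand in the tray, and the weight has not moved. Next is the weight.

>>> carry_out --steps '[{"offset":[0.055,-0.098,0.002],"turn":0.001},{"offset":[0.055,-0.098,0.002],"turn":0},{"offset":[0.055,-0.098,0.002],"turn":0.001},{"offset":[0.055,-0.099,0.002],"turn":0},{"offset":[0,0,0],"turn":0}]'

```text
time: 16.75
eef_pos: [0.562, 0.077, 0.1427]
ee_rot: [-179.8, 0.0, 4.5]
contact_force: [-0.4, 0.4, -0.1]
gripper_width: 0.0727
```

```bash
python3 plan.py .565,.069,.04,4; 
```

```text
t 16.75 pos [0.562  0.077  0.1427] rot [-1.7978e+02  5.0000e-02  4.5200e+00] q1 -4.5 q7 -104.9 w 0.0727

{"offset": [0.002, 0.007, 0.086], "turn": 0.001},
{"offset": [0.002, 0.007, 0.085], "turn": 0.001},
{"offset": [0.002, 0.006, 0.086], "turn": 0.001},
-- at [0.565  0.0692 0.0399] yaw 4.0
```

>>> carry_out --steps '[{"offset":[0,0,0.08],"turn":0},{"offset":[0,0,0.08],"turn":0},{"offset":[0,0,0.05],"turn":0},{"offset":[0,0,0],"turn":0},{"offset":[0,0,0],"turn":0}]'

```text
time: 17.25
eef_pos: [0.5604, 0.069, 0.0599]
ee_rot: [180.0, 0.1, 4.0]
contact_force: [0.2, 0.2, -0.2]
gripper_width: 0.0728
```

```bash
python3 plan.py .565,.069,.04,4;python3 tip.py n .063 
```

```text
t 17.25 pos [0.5604 0.069  0.0599] rot [1.7999e+02 1.3000e-01 4.0400e+00] q1 -5.1 q7 -106.7 w 0.0728

{"offset": [0.011, 0.001, 0.05], "turn": 0.0},
-- at [0.5648 0.0689 0.0399] yaw 4.0
[0.5604 0.069  0.0599] 0.0728 [ 0.2  0.2 -0.2]
side finger 1 minz [0.093 0.094 0.095 0.096] a [0.034 0.039] b [-0.013 -0.001]
side finger -1 minz [0.091 0.092 0.093 0.094] a [-0.052 -0.04 ] b [-0.013  0.008]
top finger -1 minz [0.108 0.108 0.11  0.118] a [-0.05  -0.039] b [-0.013 -0.01 ]
```

View pics/s_n.png

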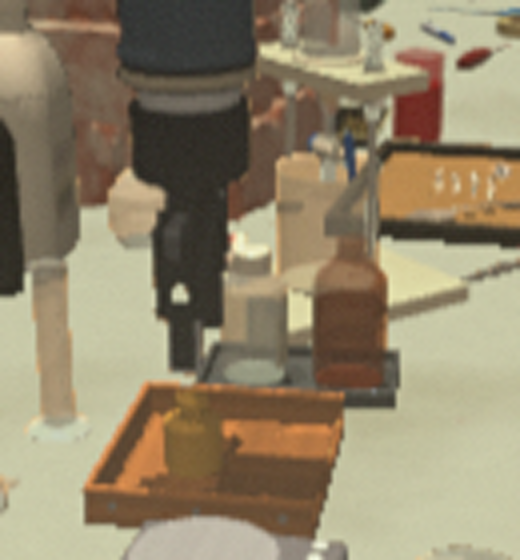

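View pics/t_n.png

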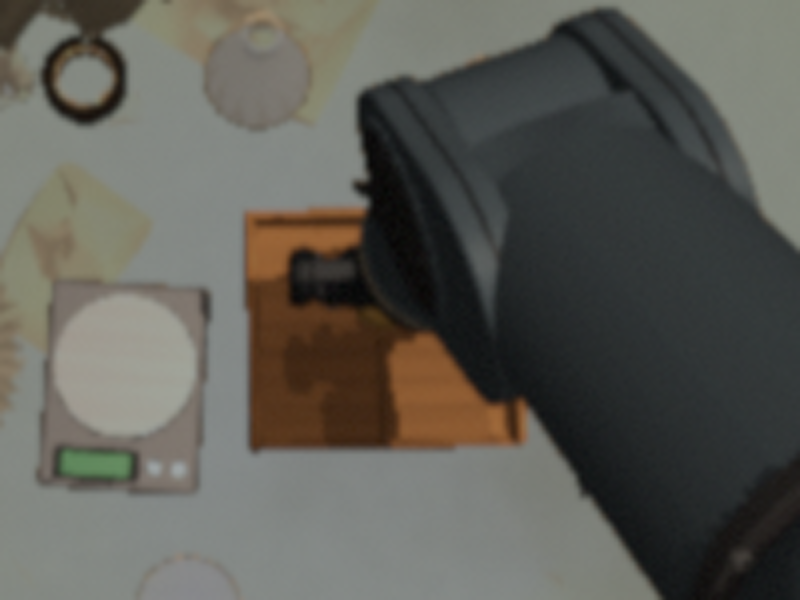

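>>> carry_out --steps '[{"offset":[0.011,0,0.05],"turn":0},{"offset":[0,0,0.05],"turn":0},{"offset":[0,0,0.03],"turn":0},{"offset":[0,0,0],"turn":0},{"offset":[0,0,0],"turn":0}]'

```text
time: 17.85
eef_pos: [0.5659, 0.0697, 0.0092]
ee_rot: [-180.0, -0.0, 4.0]
contact_force: [1.2, -0.4, 0.9]
gripper_width: 0.0724
```

```bash
python3 plan.py .565,.069,.0,4;python3 tip.py o .063 
```

```text
t 17.85 pos [0.5659 0.0697 0.0092] rot [-1.80e+02 -4.00e-02  4.04e+00] q1 -5.9 q7 -107.8 w 0.0724

{"offset": [-0.002, 0.002, 0.023], "turn": 0.0},
-- at [ 0.5651  0.0689 -0.    ] yaw 4.0
[0.5659 0.0697 0.0092] 0.0724 [ 1.2 -0.4  0.9]
side finger 1 minz [0.064 0.064 0.065 0.065] a [0.034 0.038] b [-0.012 -0.004]
side finger -1 minz [0.063 0.063 0.065 0.065] a [-0.052 -0.041] b [-0.012  0.009]
```

View pics/s_o.png

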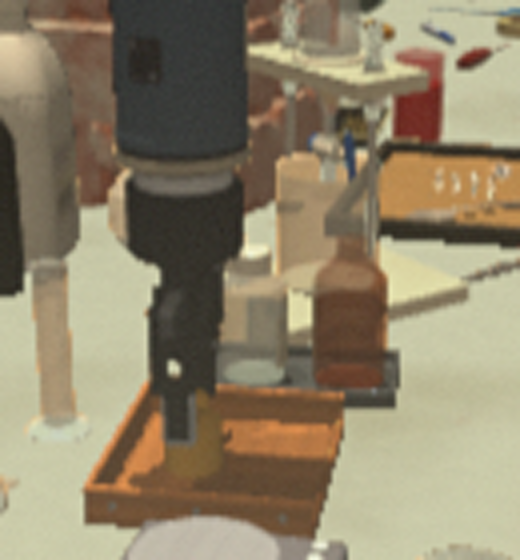

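>>> carry_out --steps '[{"offset":[-0.002,0.002,0.018],"turn":0},{"offset":[0,0,0.016],"turn":0},{"offset":[0,0,0],"turn":0},{"offset":[0,0,0],"turn":0}]'

```text
time: 18.35
eef_pos: [0.5645, 0.0688, -0.0054]
ee_rot: [180.0, 0.0, 4.0]
contact_force: [-0.1, -0.6, 0.8]
gripper_width: 0.0729
```

>>> carry_out --steps '[{"offset":[0,0,0],"turn":0},{"offset":[0,0,0],"turn":0},{"offset":[0,0,0],"turn":0},{"offset":[0,0,0],"turn":0},{"offset":[0,0,0],"turn":0}]' --grip -1 --squeeze 45

```text
time: 18.85
eef_pos: [0.5649, 0.0687, -0.0047]
ee_rot: [180.0, -0.0, 4.0]
contact_force: [-1.7, -0.1, 4.9]
gripper_width: 0.0384
```

>>> carry_out --steps '[{"offset":[0,0,0],"turn":0},{"offset":[0,0,-0.03],"turn":0},{"offset":[0,0,-0.05],"turn":0},{"offset":[0,0,0],"turn":0},{"offset":[0,0,0],"turn":0}]'

```text
time: 19.35
eef_pos: [0.5649, 0.0688, 0.0271]
ee_rot: [-180.0, -0.0, 4.0]
contact_force: [-0.4, -0.4, -4.6]
gripper_width: 0.0382
```

```bash
python3 plan.py .565,.069,.11,4 .518,.23,.11,4;python3 tip.py p .063 
```

```text
t 19.35 pos [0.5649 0.0688 0.0271] rot [-1.7999e+02 -4.0000e-02  4.0400e+00] q1 -5.5 q7 -107.4 w 0.0382

{"offset": [0.0, -0.0, -0.104], "turn": 0.0},
{"offset": [0.0, -0.0, -0.103], "turn": 0.0},
-- at [0.5649 0.0688 0.1099] yaw 4.0
{"offset": [-0.022, -0.103, -0.0], "turn": 0.0},
{"offset": [-0.022, -0.102, -0.0], "turn": 0.0},
{"offset": [-0.022, -0.103, -0.0], "turn": 0.0},

{"offset": [-0.023, -0.102, -0.0], "turn": 0.0},
-- at [0.5179 0.2299 0.1099] yaw 4.0
[0.5649 0.0688 0.0271] 0.0382 [-0.4 -0.4 -4.6]
side finger 1 minz [0.069 0.072 0.075 0.078] a [0.021 0.027] b [-0.014 -0.011]
side finger -1 minz [0.064 0.064 0.065 0.065] a [-0.034 -0.022] b [-0.013  0.008]
```

View pics/s_p.png

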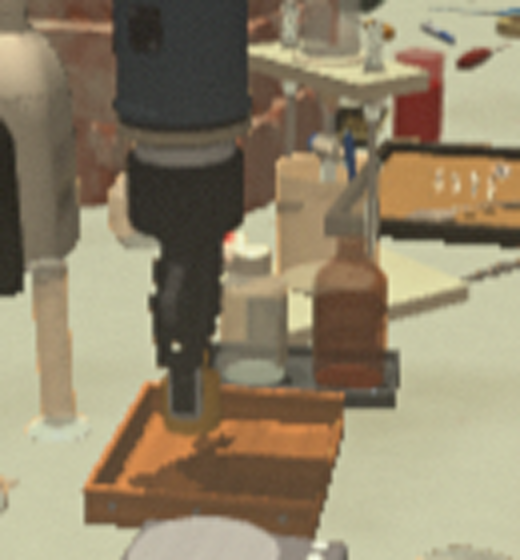

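>>> carry_out --steps '[{"offset":[0,0,-0.104],"turn":0},{"offset":[0,0,-0.103],"turn":0},{"offset":[-0.022,-0.102,0],"turn":0},{"offset":[-0.022,-0.103,0],"turn":0},{"offset":[-0.022,-0.102,0],"turn":0}]'

```text
time: 19.95
eef_pos: [0.529, 0.1903, 0.1092]
ee_rot: [180.0, 0.0, 4.0]
contact_force: [1.3, 1.2, -3.9]
gripper_width: 0.0383
```

>>> carry_out --steps '[{"offset":[-0.023,-0.103,0],"turn":0},{"offset":[0,0,0],"turn":0},{"offset":[0,0,0],"turn":0},{"offset":[0,0,0],"turn":0}]'

```text
time: 20.35
eef_pos: [0.5176, 0.2286, 0.109]
ee_rot: [179.9, 0.1, 4.0]
contact_force: [-1.0, -0.6, -3.8]
gripper_width: 0.0381
```

```bash
python3 plan.py .5175,.23,.045,4
```

```text
t 20.35 pos [0.5176 0.2286 0.109 ] rot [1.7992e+02 7.0000e-02 3.9900e+00] q1 -21.3 q7 -122.3 w 0.0381

{"offset": [-0.0, -0.002, 0.08], "turn": -0.0},
{"offset": [-0.0, -0.001, 0.08], "turn": -0.0},
-- at [0.5175 0.2298 0.045 ] yaw 4.0
```

>>> carry_out --steps '[{"offset":[0,-0.002,0.08],"turn":0},{"offset":[0,-0.001,0.08],"turn":0},{"offset":[0,0,0.04],"turn":0},{"offset":[0,0,0],"turn":0},{"offset":[0,0,0],"turn":0}]'

```text
time: 20.85
eef_pos: [0.5181, 0.23, 0.0298]
ee_rot: [180.0, 0.0, 3.9]
contact_force: [0.1, 0.4, -3.1]
gripper_width: 0.0385
```

```bash
python3 plan.py;python3 tip.py q .063|head -1 
```

```text
t 20.85 pos [0.5181 0.23   0.0298] rot [1.7997e+02 2.0000e-02 3.9500e+00] q1 -22.5 q7 -124.4 w 0.0385
[0.5181 0.23   0.0298] 0.0385 [ 0.1  0.4 -3.1]
```

View pics/s_q.png

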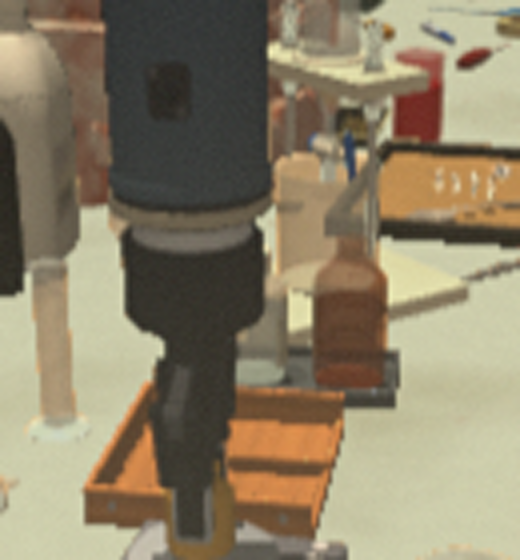

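View pics/t_q.png

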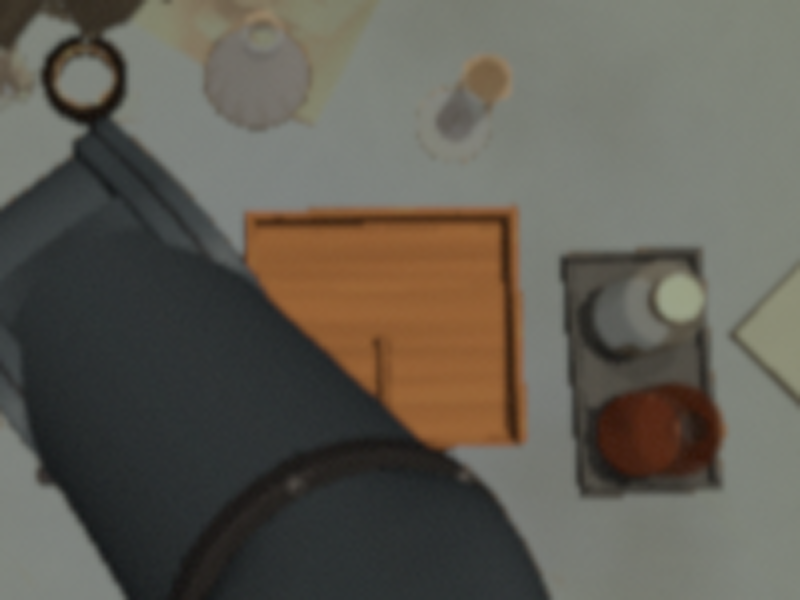

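>>> carry_out --steps '[{"offset":[0,0,0.006],"turn":0},{"offset":[0,0,0.004],"turn":0},{"offset":[0,0,0],"turn":0},{"offset":[0,0,0],"turn":0}]'

```text
time: 21.35
eef_pos: [0.5177, 0.2311, 0.0259]
ee_rot: [-180.0, -0.0, 4.0]
contact_force: [-0.5, -0.5, -3.4]
gripper_width: 0.0383
```

>>> carry_out --steps '[{"offset":[0,0,0.004],"turn":0},{"offset":[0,0,0],"turn":0},{"offset":[0,0,0],"turn":0}]'

```text
time: 21.65
eef_pos: [0.5176, 0.2311, 0.0241]
ee_rot: [180.0, 0.0, 4.0]
contact_force: [-0.6, 0.4, -3.9]
gripper_width: 0.0384
```

>>> carry_out --steps '[{"offset":[0,0,0.003],"turn":0},{"offset":[0,0,0],"turn":0},{"offset":[0,0,0],"turn":0}]'

```text
time: 21.95
eef_pos: [0.5177, 0.2312, 0.0233]
ee_rot: [-180.0, -0.0, 4.0]
contact_force: [-0.8, -0.8, 4.7]
gripper_width: 0.0382
```

>>> carry_out --steps '[{"offset":[0,0,0],"turn":0},{"offset":[0,0,0.0],"turn":0},{"offset":[0,0,0.0],"turn":0},{"offset":[0,0,0.0],"turn":0},{"offset":[0,0,0.0],"turn":0}]' --grip 0.7

```text
time: 22.45
eef_pos: [0.5176, 0.2311, 0.0229]
ee_rot: [-180.0, 0.0, 4.0]
contact_force: [0.1, 0.2, 0.3]
gripper_width: 0.0725
```

>>> carry_out --steps '[{"offset":[0,0,-0.05],"turn":0},{"offset":[0,0,-0.11],"turn":0},{"offset":[0,0,-0.12],"turn":0},{"offset":[0,0,-0.05],"turn":0},{"offset":[0,0,0.0],"turn":0}]'

```text
time: 22.95
eef_pos: [0.5194, 0.232, 0.1584]
ee_rot: [-179.9, -0.3, 4.0]
contact_force: [0.1, -0.2, 0.2]
gripper_width: 0.0726
```

```bash
python3 plan.py .485,-.094,.165,4.3;python3 tip.py u .063|head -1 
```

```text
t 22.95 pos [0.5194 0.232  0.1584] rot [-179.86   -0.33    4.03] q1 -20.9 q7 -121.6 w 0.0726

{"offset": [-0.02, 0.115, -0.002], "turn": -0.0},
{"offset": [-0.021, 0.115, -0.002], "turn": -0.0},
{"offset": [-0.02, 0.115, -0.002], "turn": -0.0},
{"offset": [-0.021, 0.116, -0.003], "turn": -0.0},
{"offset": [-0.02, 0.115, -0.002], "turn": -0.001},

{"offset": [-0.021, 0.115, -0.003], "turn": -0.0},
{"offset": [-0.021, 0.116, -0.002], "turn": -0.001},
-- at [ 0.4849 -0.0941  0.1648] yaw 4.4
[0.5194 0.232  0.1584] 0.0726 [ 0.1 -0.2  0.2]
```

>>> carry_out --steps '[{"offset":[-0.02,0.115,-0.002],"turn":0},{"offset":[-0.021,0.115,-0.002],"turn":0},{"offset":[-0.02,0.115,-0.002],"turn":0},{"offset":[-0.021,0.116,-0.003],"turn":0},{"offset":[-0.02,0.115,-0.002],"turn":0}]'

```text
time: 23.55
eef_pos: [0.4918, -0.0035, 0.1579]
ee_rot: [-180.0, 0.1, 4.1]
contact_force: [1.0, 0.3, 0.3]
gripper_width: 0.0723
```

>>> carry_out --steps '[{"offset":[-0.021,0.115,-0.003],"turn":0},{"offset":[-0.021,0.116,-0.002],"turn":-0.002},{"offset":[0,0,0],"turn":0},{"offset":[0,0,0],"turn":0}]'

```text
time: 23.95
eef_pos: [0.4819, -0.096, 0.1601]
ee_rot: [-180.0, 0.1, 4.2]
contact_force: [-0.9, 1.1, -0.4]
gripper_width: 0.0725
```

```bash
python3 plan.py .4853,-.0937,.07,4.4;python3 tip.py v .063|head -1; python3 obj.py v weight,.5145,.23,.034 white,.555,-.0885,.006; python3 - <<'E'
from h import *
a=np.load('pics/side_v.npz')['p']; crop(a,280,130,400,250,5,'pics/s_v2.png')
E
```

```text
t 23.95 pos [ 0.4819 -0.096   0.1601] rot [-1.7997e+02  1.3000e-01  4.2300e+00] q1 12.9 q7 -85.1 w 0.0725

{"offset": [0.004, -0.003, 0.113], "turn": -0.0},
{"offset": [0.005, -0.002, 0.112], "turn": -0.001},
-- at [ 0.4854 -0.0937  0.0701] yaw 4.4
[ 0.4819 -0.096   0.1601] 0.0725 [-0.9  1.1 -0.4]
weight top top [0.5146 0.2317 0.0875] 83
weight side body [0.5165 0.2305] 102 0.0008
weight side top [0.5153 0.2359 0.0848] 72
white top body [ 0.554 -0.088] 79 0.0004
white top top [ 0.5539 -0.0864  0.1084] 124
white side body [ 0.5553 -0.089 ] 182 0.0012
white side top [ 0.5536 -0.0827  0.1065] 46
```

View pics/s_v2.png

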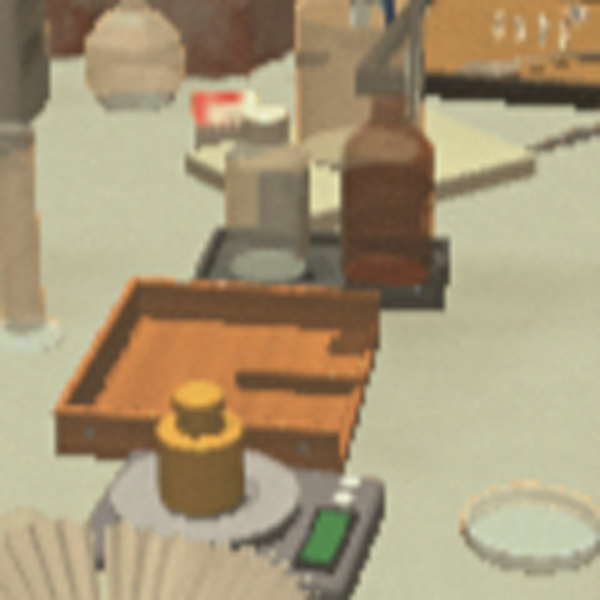

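View pics/t_v.png

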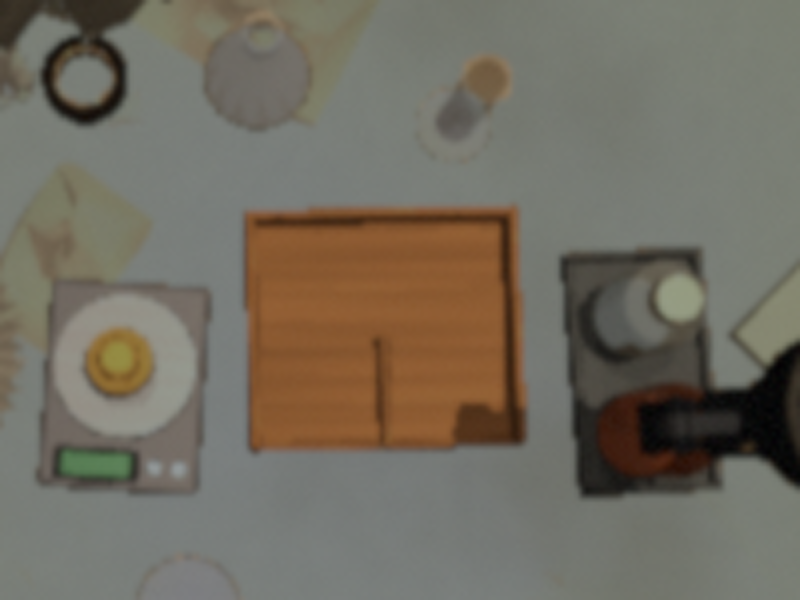

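Step 2 looks done: the weight stands about 2 mm from the plate centre and both bottles are in the tray. I'm picking brown up for its return.

>>> carry_out --steps '[{"offset":[0.004,-0.003,0.113],"turn":0},{"offset":[0.005,-0.002,0.112],"turn":-0.001},{"offset":[0,0,0.05],"turn":0},{"offset":[0,0,0.044],"turn":0},{"offset":[0,0,0],"turn":0}]' --grip 0.76

```text
time: 24.55
eef_pos: [0.485, -0.0905, 0.0314]
ee_rot: [-179.9, 0.2, 4.8]
contact_force: [-0.3, -0.2, -0.2]
gripper_width: 0.075
```

>>> carry_out --steps '[{"offset":[0,0,0],"turn":0},{"offset":[0,0,0],"turn":0}]'

```text
time: 24.75
eef_pos: [0.4871, -0.092, 0.0345]
ee_rot: [180.0, -0.1, 4.6]
contact_force: [-0.3, 0.4, 0.0]
gripper_width: 0.075
```

```bash
python3 plan.py .4853,-.0937,.0316,4.4;python3 tip.py w .063|head -1
```

```text
t 24.75 pos [ 0.4871 -0.092   0.0345] rot [ 1.80e+02 -7.00e-02  4.65e+00] q1 10.5 q7 -88.7 w 0.075

{"offset": [-0.005, 0.004, 0.007], "turn": 0.001},
-- at [ 0.4852 -0.0938  0.0317] yaw 4.5
[ 0.4871 -0.092   0.0345] 0.075 [-0.3  0.4  0. ]
```

View pics/s_w.png

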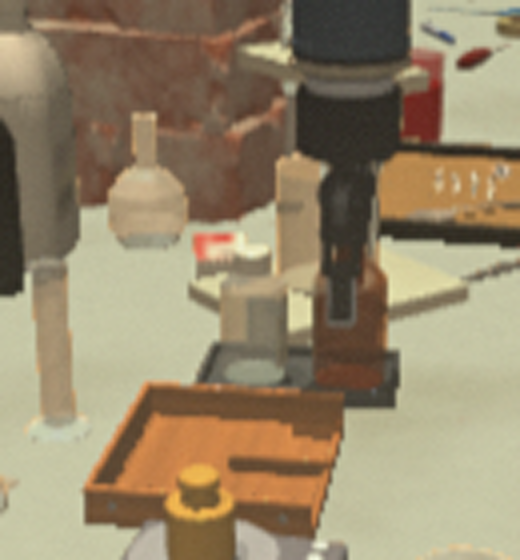

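View pics/t_w.png

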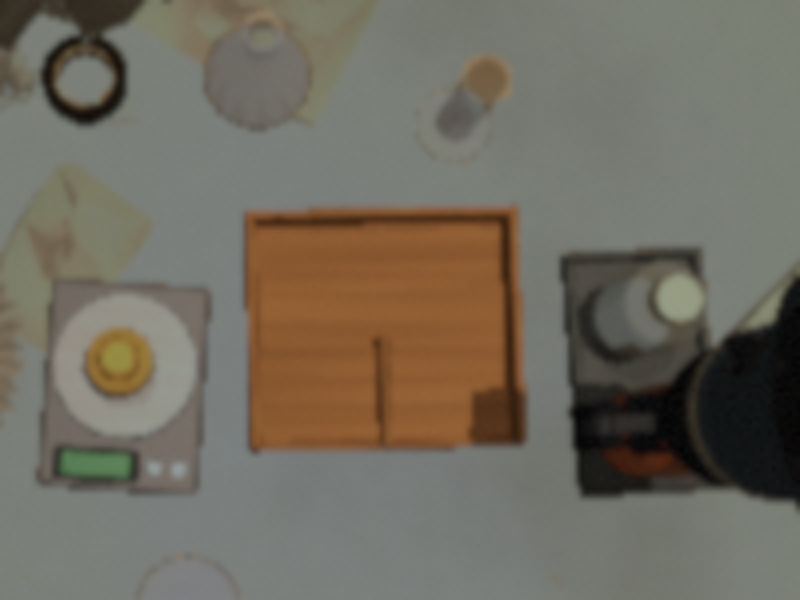

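>>> carry_out --steps '[{"offset":[-0.005,0.004,0.007],"turn":0.001},{"offset":[0,0,0],"turn":0},{"offset":[0,0,0],"turn":0}]'

```text
time: 25.15
eef_pos: [0.4844, -0.0947, 0.0311]
ee_rot: [180.0, -0.0, 4.4]
contact_force: [-0.4, 0.5, -0.3]
gripper_width: 0.0751
```

>>> carry_out --steps '[{"offset":[0,0,0],"turn":0},{"offset":[0,0,0],"turn":0},{"offset":[0,0,0],"turn":0},{"offset":[0,0,0],"turn":0},{"offset":[0,0,0],"turn":0}]' --grip -1 --squeeze 35

```text
time: 25.65
eef_pos: [0.4847, -0.0943, 0.0311]
ee_rot: [-180.0, -0.0, 4.4]
contact_force: [-0.2, 1.3, 5.8]
gripper_width: 0.0543
```

>>> carry_out --steps '[{"offset":[0,0,-0.09],"turn":0},{"offset":[0,0,-0.1],"turn":0},{"offset":[0,0,-0.1],"turn":0},{"offset":[0,0,0],"turn":0},{"offset":[0,0,0],"turn":0}]'

```text
time: 26.15
eef_pos: [0.4846, -0.0947, 0.1472]
ee_rot: [180.0, -0.1, 4.4]
contact_force: [-0.4, 0.4, -2.3]
gripper_width: 0.0543
```

```bash
python3 plan.py .513,.108,.147,100
```

```text
t 26.15 pos [ 0.4846 -0.0947  0.1472] rot [ 1.7997e+02 -8.0000e-02  4.3900e+00] q1 12.8 q7 -85.7 w 0.0543

{"offset": [0.009, -0.042, 0.0], "turn": -0.044},
{"offset": [0.015, -0.04, 0.0], "turn": -0.044},
{"offset": [0.02, -0.038, 0.0], "turn": -0.044},
{"offset": [0.025, -0.034, 0.0], "turn": -0.044},
{"offset": [0.03, -0.031, 0.0], "turn": -0.044},

{"offset": [0.033, -0.026, 0.0], "turn": -0.044},
{"offset": [0.037, -0.021, 0.0], "turn": -0.045},
{"offset": [0.039, -0.016, 0.0], "turn": -0.044},
{"offset": [0.041, -0.01, 0.0], "turn": -0.045},
{"offset": [0.043, -0.005, 0.0], "turn": -0.044},

{"offset": [0.043, 0.002, 0.0], "turn": -0.045},
{"offset": [0.042, 0.007, 0.001], "turn": -0.044},
-- at [0.513  0.1081 0.1468] yaw 100.0
```

>>> carry_out --steps '[{"offset":[0.009,-0.042,0.0],"turn":-0.044},{"offset":[0.015,-0.04,0.0],"turn":-0.044},{"offset":[0.02,-0.038,0.0],"turn":-0.044},{"offset":[0.025,-0.034,0.0],"turn":-0.044},{"offset":[0.03,-0.031,0.0],"turn":-0.044}]'

```text
time: 26.65
eef_pos: [0.4951, -0.0091, 0.145]
ee_rot: [-179.9, 0.1, 44.3]
contact_force: [-0.1, -0.2, -2.6]
gripper_width: 0.0542
```

>>> carry_out --steps '[{"offset":[0.033,-0.026,0.0],"turn":-0.044},{"offset":[0.037,-0.021,0.0],"turn":-0.045},{"offset":[0.039,-0.016,0.0],"turn":-0.044},{"offset":[0.041,-0.01,0.0],"turn":-0.045},{"offset":[0.043,-0.005,0.0],"turn":-0.044}]'

```text
time: 27.15
eef_pos: [0.5068, 0.0747, 0.1449]
ee_rot: [-179.8, 0.0, 84.3]
contact_force: [1.0, 0.6, -1.7]
gripper_width: 0.0542
```

>>> carry_out --steps '[{"offset":[0.043,0.002,0.0],"turn":-0.045},{"offset":[0.042,0.007,0.001],"turn":-0.044},{"offset":[0,0,0],"turn":0},{"offset":[0,0,0],"turn":0},{"offset":[0,0,0],"turn":0}]'

```text
time: 27.65
eef_pos: [0.5122, 0.1071, 0.1455]
ee_rot: [-179.9, 0.0, 99.8]
contact_force: [-0.4, -0.4, -3.4]
gripper_width: 0.0544
```

```bash
python3 plan.py .513,.108,.05,100
```

```text
t 27.65 pos [0.5122 0.1071 0.1455] rot [-1.7988e+02  3.0000e-02  9.9800e+01] q1 8.1 q7 -28.7 w 0.0544

{"offset": [0.001, 0.001, 0.119], "turn": -0.001},
{"offset": [0.001, 0.001, 0.12], "turn": -0.0},
-- at [0.5128 0.108  0.0499] yaw 100.0
```

>>> carry_out --steps '[{"offset":[0.001,0.001,0.119],"turn":0},{"offset":[0.001,0.001,0.12],"turn":0},{"offset":[0,0,0.025],"turn":0},{"offset":[0,0,0],"turn":0},{"offset":[0,0,0],"turn":0}]'

```text
time: 28.15
eef_pos: [0.5143, 0.1094, 0.0424]
ee_rot: [179.9, -0.0, 99.9]
contact_force: [-0.0, 0.0, -2.4]
gripper_width: 0.0544
```

```bash
python3 plan.py .513,.108,.033,100;python3 tip.py x .063|head -1
```

```text
t 28.15 pos [0.5143 0.1094 0.0424] rot [179.91  -0.    99.94] q1 3.4 q7 -36.2 w 0.0544

{"offset": [-0.003, -0.004, 0.023], "turn": -0.0},
-- at [0.513  0.108  0.0332] yaw 99.9
[0.5143 0.1094 0.0424] 0.0544 [-0.   0.  -2.4]
```

View pics/s_x.png

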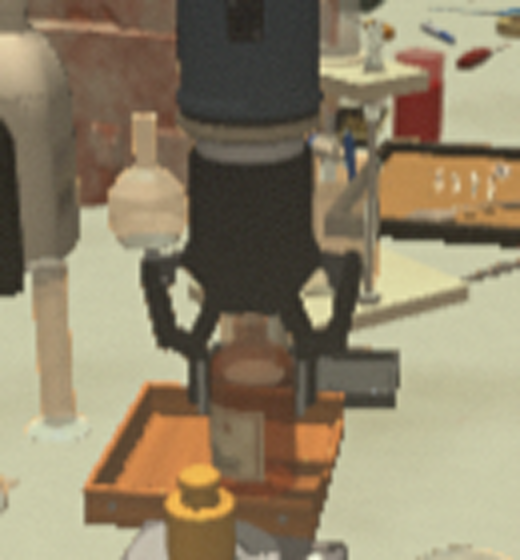

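>>> carry_out --steps '[{"offset":[-0.003,-0.004,0.015],"turn":0},{"offset":[0,0,0.006],"turn":0},{"offset":[0,0,0],"turn":0},{"offset":[0,0,0],"turn":0}]'

```text
time: 28.65
eef_pos: [0.5121, 0.1078, 0.0326]
ee_rot: [180.0, -0.0, 100.0]
contact_force: [-0.0, 0.9, -2.1]
gripper_width: 0.054
```

>>> carry_out --steps '[{"offset":[0,0,0.005],"turn":0},{"offset":[0,0,0],"turn":0},{"offset":[0,0,0],"turn":0}]'

```text
time: 28.95
eef_pos: [0.5122, 0.1079, 0.0311]
ee_rot: [180.0, 0.0, 100.0]
contact_force: [-1.9, -0.1, 7.3]
gripper_width: 0.0547
```

Contact. Releasing.

>>> carry_out --steps '[{"offset":[0,0,-0.001],"turn":0},{"offset":[0,0,0.0],"turn":0},{"offset":[0,0,0.0],"turn":0},{"offset":[0,0,0.0],"turn":0},{"offset":[0,0,0.0],"turn":0}]' --grip 0.72

```text
time: 29.45
eef_pos: [0.5121, 0.1077, 0.0308]
ee_rot: [-180.0, -0.0, 100.0]
contact_force: [-0.2, -0.6, 0.3]
gripper_width: 0.0733
```

>>> carry_out --steps '[{"offset":[0,0,-0.05],"turn":0},{"offset":[0,0,-0.12],"turn":0},{"offset":[0,0,-0.12],"turn":0},{"offset":[0,0,-0.05],"turn":0},{"offset":[0,0,0.0],"turn":0}]'

```text
time: 29.95
eef_pos: [0.5138, 0.1084, 0.17]
ee_rot: [179.7, -0.0, 100.0]
contact_force: [0.7, -0.1, -0.0]
gripper_width: 0.0732
```

```bash
python3 plan.py .5125,.02,.168,75 .559,-.0886,.168,4;python3 tip.py y .063|head -1
```

```text
t 29.95 pos [0.5138 0.1084 0.17  ] rot [ 1.7968e+02 -1.0000e-02  9.9960e+01] q1 9.2 q7 -27.5 w 0.0732

{"offset": [-0.054, -0.01, 0.001], "turn": 0.035},
{"offset": [-0.055, -0.004, 0.001], "turn": 0.035},
{"offset": [-0.055, 0.001, 0.002], "turn": 0.034},
{"offset": [-0.055, 0.008, 0.001], "turn": 0.035},
-- at [0.5126 0.0201 0.168 ] yaw 74.9
{"offset": [-0.026, 0.02, 0.0], "turn": 0.044},

{"offset": [-0.023, 0.024, 0.0], "turn": 0.044},
{"offset": [-0.019, 0.027, 0.0], "turn": 0.044},
{"offset": [-0.015, 0.029, 0.0], "turn": 0.044},
{"offset": [-0.011, 0.031, 0.0], "turn": 0.044},
{"offset": [-0.007, 0.032, 0.0], "turn": 0.044},

{"offset": [-0.003, 0.033, 0.0], "turn": 0.043},
{"offset": [0.002, 0.033, 0.0], "turn": 0.044},
{"offset": [0.006, 0.031, 0.0], "turn": 0.043},
-- at [ 0.559  -0.0884  0.168 ] yaw 4.0
[0.5138 0.1084 0.17  ] 0.0732 [ 0.7 -0.1 -0. ]
```

>>> carry_out --steps '[{"offset":[-0.054,-0.01,0.001],"turn":0.035},{"offset":[-0.055,-0.004,0.001],"turn":0.035},{"offset":[-0.055,0.001,0.002],"turn":0.034},{"offset":[-0.055,0.008,0.001],"turn":0.035},{"offset":[-0.026,0.02,0.0],"turn":0.044}]'

```text
time: 30.55
eef_pos: [0.5143, 0.0049, 0.163]
ee_rot: [-179.8, 0.2, 66.7]
contact_force: [-0.1, 0.6, 0.1]
gripper_width: 0.0736
```

>>> carry_out --steps '[{"offset":[-0.023,0.024,0.0],"turn":0.044},{"offset":[-0.019,0.027,0.0],"turn":0.044},{"offset":[-0.015,0.029,0.0],"turn":0.044},{"offset":[-0.011,0.031,0.0],"turn":0.044},{"offset":[-0.007,0.032,0.0],"turn":0.044}]'

```text
time: 31.05
eef_pos: [0.5414, -0.0536, 0.163]
ee_rot: [-179.9, 0.2, 27.1]
contact_force: [0.0, -0.9, -0.9]
gripper_width: 0.0738
```

>>> carry_out --steps '[{"offset":[-0.003,0.033,0.0],"turn":0.043},{"offset":[0.002,0.033,0.0],"turn":0.044},{"offset":[0.006,0.031,0.0],"turn":0.043},{"offset":[0,0,0],"turn":0},{"offset":[0,0,0],"turn":0}]'

```text
time: 31.55
eef_pos: [0.5565, -0.0885, 0.1636]
ee_rot: [-180.0, 0.1, 4.3]
contact_force: [-0.4, -0.0, -0.6]
gripper_width: 0.0732
```

```bash
python3 plan.py .559,-.0886,.06,4;python3 tip.py z .063|head -1; python3 obj.py z brown,.509,.107,.006 white,.555,-.0885,.006
```

```text
t 31.55 pos [ 0.5565 -0.0885  0.1636] rot [-1.7998e+02  1.4000e-01  4.2700e+00] q1 11.4 q7 -87.4 w 0.0732

{"offset": [0.002, 0.0, 0.086], "turn": 0.001},
{"offset": [0.002, 0.0, 0.086], "turn": 0.0},
{"offset": [0.002, 0.001, 0.087], "turn": 0.001},
-- at [ 0.5589 -0.0888  0.06  ] yaw 3.9
[ 0.5565 -0.0885  0.1636] 0.0732 [-0.4 -0.  -0.6]
brown top body [0.5077 0.1074] 34 0.0014
brown top top [0.5078 0.1085 0.1199] 29
brown side body [0.5095 0.107 ] 326 0.001
brown side top [0.5086 0.1089 0.1178] 50
white top body [ 0.554 -0.088] 83 0.0003
white top top [ 0.5484 -0.0877  0.1084] 55
white side body [ 0.5551 -0.0891] 74 0.0011
white side top [ 0.5539 -0.0828  0.1064] 46
```

View pics/s_z.png

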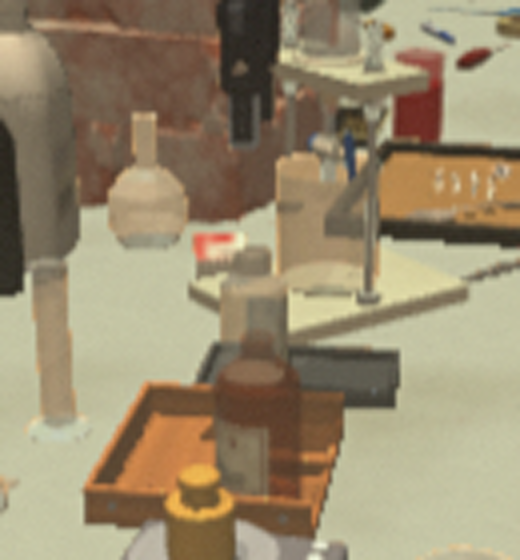

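View pics/t_z.png

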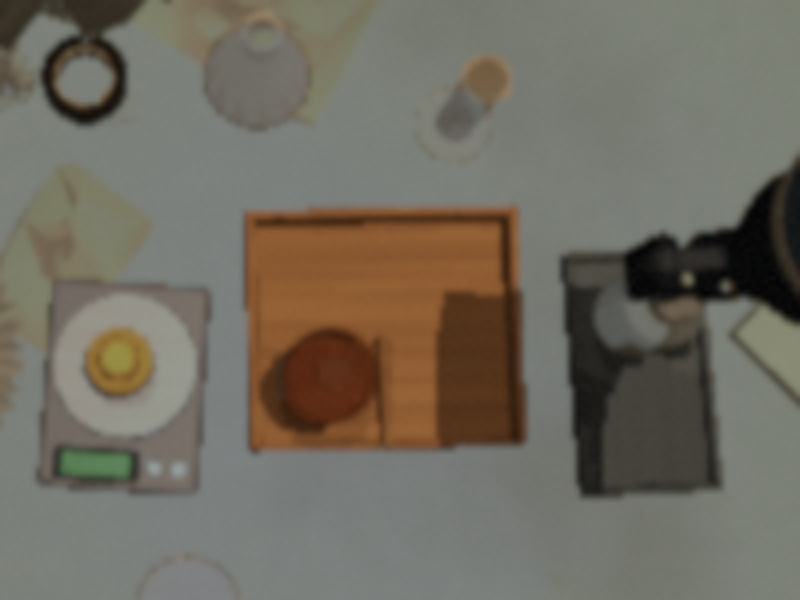

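Brown is back within about 2 mm of where it stood. Next is white.

>>> carry_out --steps '[{"offset":[0.002,0,0.086],"turn":0.001},{"offset":[0.002,0,0.086],"turn":0},{"offset":[0.002,0,0.086],"turn":0.001},{"offset":[0,0,0.05],"turn":0},{"offset":[0,0,0.03],"turn":0}]'

```text
time: 32.15
eef_pos: [0.5586, -0.088, 0.0279]
ee_rot: [-179.9, 0.1, 3.8]
contact_force: [-0.3, 0.9, 0.4]
gripper_width: 0.0736
```

>>> carry_out --steps '[{"offset":[0,0,0],"turn":0},{"offset":[0,0,0],"turn":0},{"offset":[0,0,0],"turn":0}]'

```text
time: 32.45
eef_pos: [0.5606, -0.0888, 0.0309]
ee_rot: [180.0, -0.1, 3.7]
contact_force: [0.8, 0.1, -0.2]
gripper_width: 0.0736
```

```bash
python3 plan.py .5592,-.0886,.0188,4;python3 tip.py A .063|head -1
```

```text
t 32.45 pos [ 0.5606 -0.0888  0.0309] rot [ 1.7999e+02 -1.2000e-01  3.7000e+00] q1 9.9 q7 -90.7 w 0.0736

{"offset": [-0.003, -0.001, 0.03], "turn": -0.002},
-- at [ 0.5594 -0.0885  0.0189] yaw 4.1
[ 0.5606 -0.0888  0.0309] 0.0736 [ 0.8  0.1 -0.2]
```

View pics/s_A.png

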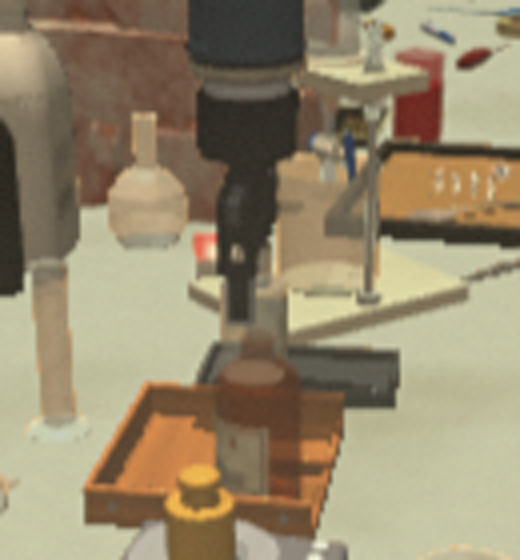

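>>> carry_out --steps '[{"offset":[-0.003,-0.001,0.018],"turn":-0.002},{"offset":[0,0,0.012],"turn":0},{"offset":[0,0,0],"turn":0},{"offset":[0,0,0],"turn":0}]'

```text
time: 32.95
eef_pos: [0.5583, -0.0885, 0.0174]
ee_rot: [-180.0, 0.0, 4.0]
contact_force: [0.5, 0.3, 0.2]
gripper_width: 0.0737
```

>>> carry_out --steps '[{"offset":[0,0,0],"turn":0},{"offset":[0,0,0],"turn":0},{"offset":[0,0,0],"turn":0},{"offset":[0,0,0],"turn":0},{"offset":[0,0,0],"turn":0}]' --grip -1 --squeeze 30

```text
time: 33.45
eef_pos: [0.5587, -0.0886, 0.018]
ee_rot: [180.0, -0.0, 4.0]
contact_force: [-0.3, 0.4, 4.5]
gripper_width: 0.0502
```

>>> carry_out --steps '[{"offset":[0,0,-0.09],"turn":0},{"offset":[0,0,-0.11],"turn":0},{"offset":[0,0,-0.11],"turn":0},{"offset":[0,0,0],"turn":0},{"offset":[0,0,0],"turn":0}]'

```text
time: 33.95
eef_pos: [0.5589, -0.0886, 0.1423]
ee_rot: [180.0, -0.1, 4.0]
contact_force: [-0.3, 0.1, -1.5]
gripper_width: 0.0501
```

```bash
python3 plan.py .5165,.0313,.143,80
```

```text
t 33.95 pos [ 0.5589 -0.0886  0.1423] rot [ 1.7998e+02 -1.0000e-01  4.0400e+00] q1 11.3 q7 -88.2 w 0.0501

{"offset": [-0.008, -0.031, -0.0], "turn": -0.042},
{"offset": [-0.004, -0.031, -0.0], "turn": -0.042},
{"offset": [-0.0, -0.032, -0.0], "turn": -0.042},
{"offset": [0.004, -0.032, -0.0], "turn": -0.042},
{"offset": [0.008, -0.031, -0.0], "turn": -0.042},

{"offset": [0.012, -0.029, -0.0], "turn": -0.042},
{"offset": [0.016, -0.028, -0.0], "turn": -0.043},
{"offset": [0.019, -0.025, -0.001], "turn": -0.042},
{"offset": [0.022, -0.022, -0.0], "turn": -0.043},
{"offset": [0.026, -0.02, -0.001], "turn": -0.042},
-- at [0.5164 0.0315 0.1431] yaw 80.0
```

>>> carry_out --steps '[{"offset":[-0.008,-0.031,0],"turn":-0.042},{"offset":[-0.004,-0.031,0],"turn":-0.042},{"offset":[0,-0.032,0],"turn":-0.042},{"offset":[0.004,-0.032,0],"turn":-0.042},{"offset":[0.008,-0.031,0],"turn":-0.042}]'

```text
time: 34.45
eef_pos: [0.5361, -0.0278, 0.1397]
ee_rot: [-179.9, 0.1, 42.2]
contact_force: [0.3, 0.1, -1.2]
gripper_width: 0.0502
```

>>> carry_out --steps '[{"offset":[0.012,-0.029,0],"turn":-0.042},{"offset":[0.016,-0.028,0],"turn":-0.043},{"offset":[0.019,-0.025,-0.001],"turn":-0.042},{"offset":[0.022,-0.022,0],"turn":-0.043},{"offset":[0.026,-0.02,-0.001],"turn":-0.042}]'

```text
time: 34.95
eef_pos: [0.5146, 0.0319, 0.1406]
ee_rot: [-179.8, 0.0, 80.3]
contact_force: [0.1, -0.6, -1.7]
gripper_width: 0.0504
```

>>> carry_out --steps '[{"offset":[0,0,0],"turn":0},{"offset":[0,0,0.1],"turn":0},{"offset":[0,0,0.1],"turn":0},{"offset":[0,0,0.06],"turn":0},{"offset":[0,0,0],"turn":0}]'

```text
time: 35.45
eef_pos: [0.5133, 0.0304, 0.0348]
ee_rot: [-179.6, 0.1, 79.8]
contact_force: [-0.8, -0.3, -1.6]
gripper_width: 0.0504
```

>>> carry_out --steps '[{"offset":[0,0,0],"turn":0},{"offset":[0,0,0],"turn":0}]'

```text
time: 35.65
eef_pos: [0.5169, 0.0315, 0.0395]
ee_rot: [179.9, -0.0, 79.9]
contact_force: [1.0, 0.4, -0.8]
gripper_width: 0.0503
```

```bash
python3 plan.py .5165,.0313,.02,80;python3 tip.py B .063|head -1
```

```text
t 35.65 pos [0.5169 0.0315 0.0395] rot [ 1.7992e+02 -2.0000e-02  7.9920e+01] q1 9.4 q7 -45.2 w 0.0503

{"offset": [-0.001, -0.001, 0.049], "turn": -0.0},
-- at [0.5164 0.0312 0.0199] yaw 79.9
[0.5169 0.0315 0.0395] 0.0503 [ 1.   0.4 -0.8]
```

View pics/s_B.png

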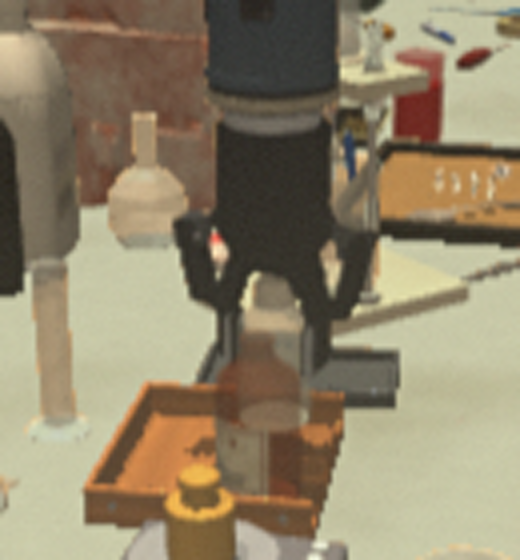

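>>> carry_out --steps '[{"offset":[0,0,0.03],"turn":0},{"offset":[0,0,0.015],"turn":0},{"offset":[0,0,0.003],"turn":0},{"offset":[0,0,0],"turn":0},{"offset":[0,0,0],"turn":0}]'

```text
time: 36.25
eef_pos: [0.5161, 0.0317, 0.0193]
ee_rot: [-180.0, -0.0, 80.0]
contact_force: [0.4, -0.4, -1.3]
gripper_width: 0.0502
```

>>> carry_out --steps '[{"offset":[0,0,0.004],"turn":0},{"offset":[0,0,0],"turn":0},{"offset":[0,0,0],"turn":0}]'

```text
time: 36.55
eef_pos: [0.5164, 0.0316, 0.018]
ee_rot: [180.0, -0.0, 80.0]
contact_force: [0.2, 0.8, 2.8]
gripper_width: 0.0499
```

>>> carry_out --steps '[{"offset":[0,0,0],"turn":0},{"offset":[0,0,0.0],"turn":0},{"offset":[0,0,0.0],"turn":0},{"offset":[0,0,0.0],"turn":0},{"offset":[0,0,0.0],"turn":0}]' --grip 0.7

```text
time: 37.05
eef_pos: [0.516, 0.0316, 0.0177]
ee_rot: [-180.0, -0.0, 80.0]
contact_force: [0.3, 0.2, -0.2]
gripper_width: 0.0726
```

>>> carry_out --steps '[{"offset":[0,0,-0.05],"turn":0},{"offset":[0,0,-0.12],"turn":0},{"offset":[0,0,-0.12],"turn":0},{"offset":[0,0,-0.1],"turn":0},{"offset":[0,0,-0.1],"turn":0}]'

```text
time: 37.55
eef_pos: [0.5158, 0.0316, 0.2157]
ee_rot: [180.0, -0.0, 80.0]
contact_force: [1.2, 0.7, -0.7]
gripper_width: 0.0727
```

```bash
python3 plan.py .46,-.08,.26,60
```

```text
t 37.55 pos [0.5158 0.0316 0.2157] rot [ 1.7998e+02 -1.0000e-02  8.0010e+01] q1 16.5 q7 -34.3 w 0.0727

{"offset": [-0.1, -0.03, -0.037], "turn": 0.037},
{"offset": [-0.102, -0.018, -0.037], "turn": 0.037},
{"offset": [-0.104, -0.005, -0.037], "turn": 0.037},
-- at [ 0.4601 -0.0802  0.2601] yaw 60.0
```

>>> carry_out --steps '[{"offset":[-0.1,-0.03,-0.037],"turn":0.037},{"offset":[-0.102,-0.018,-0.037],"turn":0.037},{"offset":[-0.104,-0.005,-0.037],"turn":0.037},{"offset":[0,0,0],"turn":0},{"offset":[0,0,0],"turn":0}]'

```text
time: 38.05
eef_pos: [0.4602, -0.0809, 0.2585]
ee_rot: [179.9, -0.0, 59.9]
contact_force: [-0.4, 1.3, -0.4]
gripper_width: 0.0726
```

```bash
python3 tip.py C .3|head -1;  python3 obj.py C brown,.509,.107,.006 white,.513,.0312,.006 weight,.5145,.231,.034; cp pics/top0.npz pics/top_0.npz; cp pics/side0.npz pics/side_0.npz; echo start;  python3 obj.py 0 brown,.509,.107,.006 white,.513,.0312,.006; python3 - <<'E'
from h import *
a=np.load('pics/side_C.npz')['p']; crop(a,250,130,410,250,5,'pics/s_C2.png')
E
```

```text
[ 0.4602 -0.0809  0.2585] 0.0726 [-0.4  1.3 -0.4]
brown top body [0.5078 0.1075] 33 0.0011
brown top top [0.5081 0.1079 0.1209] 27
brown side body [0.5095 0.1069] 330 0.001
brown side top [0.5087 0.1088 0.1179] 49
white top body [0.5129 0.0313] 44 0.0004
white top top [0.5126 0.0323 0.1084] 125
white side body [0.5148 0.0309] 23 0.0006
white side top [0.5122 0.0368 0.1066] 57
weight top top [0.5146 0.2317 0.0875] 83
weight side body [0.5167 0.2307] 103 0.0008
weight side top [0.5151 0.2364 0.0851] 72
start
brown top body [0.5086 0.1069] 34 0.0015
brown top top [0.5082 0.1074 0.1203] 30
brown side body [0.5106 0.1065] 337 0.0009
brown side top [0.5101 0.108  0.118 ] 44
white top body [0.5127 0.0306] 42 0.0002
white top top [0.5124 0.0313 0.1091] 119
white side body [0.5142 0.0299] 35 0.0006
white side top [0.5123 0.0357 0.1067] 58
```

View pics/s_C2.png

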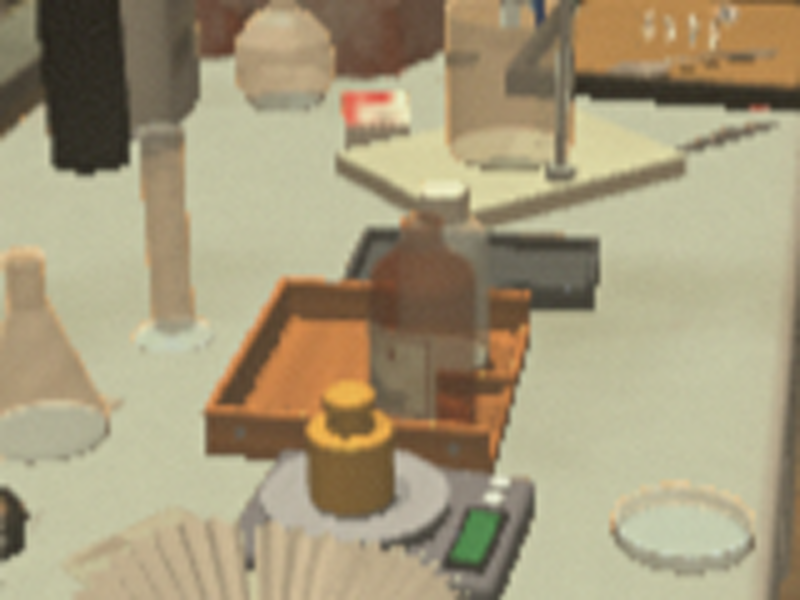

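View pics/t_C.png

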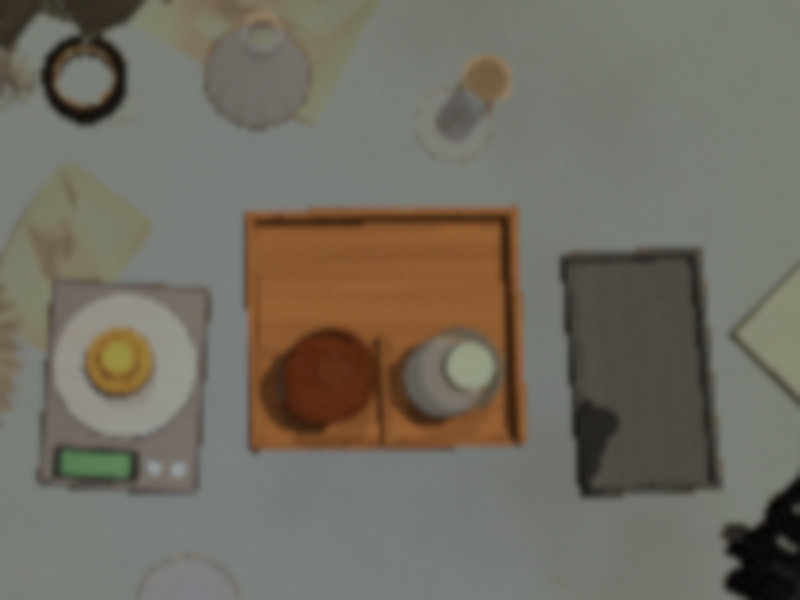

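The final pictures show both bottles back in the rack, upright and within about 1 mm of their start. The weight is centred on the plate, and the flask and dish have not moved. I'm handing the job in.

```bash
python3 -c "
from station import r
print(r.close_job())"
```

```text
the job is handed in; nothing more can be done
None
```

I did the whole job in order and handed it in at about 38 s of the 141 s allowed. I stood the white and then the brown bottle in the side tray, put the weight on the scale plate, then returned brown and white to their rack bays. No verdict was reported.

**Last checks, from both cameras before handing in:**
- **Bottles:** each stands upright and about 1 mm from where it was measured at the start.
- **Weight:** it stands upright on the plate, about 2 mm from the centre.
- **Flask and dish:** they look unmoved in the pictures.
- **Gripper:** it is open and well clear, at z ≈ 0.26 m.

**Disagreements I found:**
- **Gripper height:** the fingertips sat about 20 mm higher in the pictures than the reported position implied.
- **Gripper x:** the reported value was about 3 mm too large. I went by the cameras for both and felt for contact at each placing.
- **Camera against camera:** the two cameras differed by up to about 5 mm in y for the tops of the bottles and the weight, and up to about 10 mm for the tray's edges. They agreed to within about 2 mm on the bottles' and weight's bodies.

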